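# Load, close and start the gas pycnometer

### The job

Start a density run in the cable lab: put every specimen button on the bench into the measuring cell of the gas pycnometer, then close the cell with its bayonet cap: pins into the open slots, push down against the sealing ring, turn clockwise to the stop and let it spring up into its notches, locked home. Only then press the keys fully down, one at a time, in this order: white (clear), blue (purge), yellow (zero), green (start). Do not press the grey or red key, and leave the beaker, bottle and caliper where they are.

Things in the scene. Friction and masses are not known exactly. Their poses are not given: they have to be found in the camera images.
- cell_mouth (a point): Centre of the steel cell's top rim, 129 mm above the bench, on the white gas pycnometer (270 x 270 mm, flat deck 115 mm high; cell in its left half seen from the robot). Axes: z up, x from the machine's front to its back, y to its left. The well is 84 mm deep and 78 mm wide; two inward bayonet ledges 6 mm thick leave a mouth 62 mm wide. A display behind the keys stands 50 mm above the deck.
- cell_slot (a point): Middle of one of two opposite slots in the ledges, 35 mm from the cell's axis, at rim height (red marks). They are open from above over 44 degrees each; the line through both is turned 75 degrees counter-clockwise, seen from above, from cell_mouth's x axis. The home notches (green marks) lie on that x axis, 3 mm up into the ledges' underside, with a solid stop just past them, clockwise.
- seal (a joint): How far the black sprung sealing ring (94 mm across, round the rim, its top 8 mm above the rim when free) is pressed down, m: 0 free, at most 0.0085. It pushes up with 3 N when free, about 14 N fully down. With the cap locked home it reads about 0.003.
- cap_grip (a point): Centre of the black grip bar of the loose aluminium cell cap (250 g); x along the bar, z up. Bar 62 long, 14 wide, 34 mm high, on a round flange 92 mm across, 8 mm thick, its top 17 mm below this point. Below it a plug 54 mm across, foot tapered, with two bayonet pins 6 mm thick, parallel to the bar, 72 mm over their ends, 36 mm below this point. Stands on its plug at first, this point 45 mm up.
- cap: The cap; origin at its plug's underside, 45 mm below the bar's centre. Bar along the slots, it rests on the ring, origin 12 mm below the rim (6 if the pins lie on the ledges). Push down with 9 to 12 N to 19 or 20 mm below (20: flange on rim), turn 75 degrees clockwise, seen from above, to the stop, let go: the ring lifts it into the notches, 15 mm below: locked home. Same after half a turn.
- disc1_center (a point): Centre of the cream specimen button, a solid moulded disc of cable compound, 29 mm in diameter and 12.5 mm thick, 11 g, at first lying flat on the bench. May be absent (None).
- disc2_center (a point): Centre of the red specimen button, a solid moulded disc of cable compound, 29 mm in diameter and 12.5 mm thick, 11 g, at first lying flat on the bench. May be absent (None).
- disc3_center (a point): Centre of the amber specimen button, a solid moulded disc of cable compound, 29 mm in diameter and 12.5 mm thick, 11 g, at first lying flat on the bench. May be absent (None).
- disc4_center (a point): Centre of the light blue specimen button, a solid moulded disc of cable compound, 29 mm in diameter and 12.5 mm thick, 11 g, at first lying flat on the bench. May be absent (None).
- key_white_top (a point): Middle of the top face of the white key (near row, nearest the cell; clears the last run), 24 x 24 mm, 10 mm proud of the deck. Keys stand 46 to 47 mm apart in two columns of three.
- key_white (a joint): How far the white key is pressed, m: 0 released, 0.005 fully down (4 N); it springs back.
- key_blue_top (a point): Middle of the top face of the blue key (middle row, nearest the cell; purges the cell with gas), 24 x 24 mm, 10 mm proud of the deck. Keys stand 46 to 47 mm apart in two columns of three.
- key_blue (a joint): How far the blue key is pressed, m: 0 released, 0.005 fully down (4 N); it springs back.
- key_yellow_top (a point): Middle of the top face of the yellow key (far row, nearest the cell; zeroes the pressure), 24 x 24 mm, 10 mm proud of the deck. Keys stand 46 to 47 mm apart in two columns of three.
- key_yellow (a joint): How far the yellow key is pressed, m: 0 released, 0.005 fully down (4 N); it springs back.
- key_green_top (a point): Middle of the top face of the green key (middle row, outer column; starts the run), 24 x 24 mm, 10 mm proud of the deck. Keys stand 46 to 47 mm apart in two columns of three.
- key_green (a joint): How far the green key is pressed, m: 0 released, 0.005 fully down (4 N); it springs back.
- key_grey_top (a point): Middle of the top face of the grey key (near row, outer column; print key, not needed), 24 x 24 mm, 10 mm proud of the deck. Keys stand 46 to 47 mm apart in two columns of three.
- key_grey (a joint): How far the grey key is pressed, m: 0 released, 0.005 fully down (4 N); it springs back.
- key_red_top (a point): Middle of the top face of the red key (far row, outer column; abort key, must not be pressed), 24 x 24 mm, 10 mm proud of the deck. Keys stand 46 to 47 mm apart in two columns of three.
- key_red (a joint): How far the red key is pressed, m: 0 released, 0.005 fully down (4 N); it springs back.
- beaker: Empty glass beaker, 66 mm in diameter, 85 mm high; origin at the centre of its underside. Bystander.
- bottle: White bottle with a red cap, 60 mm in diameter, 150 mm high; origin at the centre of its underside. Bystander.
- caliper: Digital caliper lying flat, about 200 mm long along its x axis, 13 mm high; origin under its display. Bystander.

How it is judged:
By the outcome, as a careful person would: the job done as asked, in the order asked, and still so for the second after the job is handed in, with the robot touching nothing.
Of disc1, disc2, disc3, disc4 only 2 to 4 are there at a start; the rules pass over those that are not, and their reading is None.
At some moment in a run one of disc1, disc2, disc3, disc4, cap may be knocked a few centimetres aside while the robot is not near it.
Once in a run the grip may slacken for a moment while it holds something.
It also fails if it takes over 210 s, if anything falls off the work surface, if the arm or the gripper's body presses on something with over 40 N, if the wrist force passes 120 N, or if a joint passes its speed limit or range.

### The arm

A 6-joint arm with a two-finger parallel gripper is mounted at the origin on the work surface. World frame = base frame: x ahead of the robot, y to its left, z up, the work surface at z = 0. Lengths are in m, angles in rad, forces in N, time in s.
With the tool pointing down it reaches from about 0.275 to 0.725 m from the base axis. Payload 5.6 kg.
Tool frame: the origin (TCP) lies at the very end of the fingers, on their centre line; the grasp point (between the pads) lies arm.grip_depth behind it (arm.grip_depth is the distance from the TCP to the grasp point, in m); z points along the fingers, y is the direction in which the jaws open and shut (so a half turn about z gives the same grasp; the last joint's range is limited). The gripper opens to 85 mm and grips with 20 to 120 N. Pads are 22 mm wide; open, the fingers measure 114 mm over their backs; the gripper's body (76 mm by 85 mm) begins 54 mm behind the grasp point. The pads swing forward as they close: fully open they stand 13 mm farther back than shut.
Start: joints at [-0.872, 0.255, 0.108, 0, -1.424, -0.285], TCP at [0.221, -0.504, 0.231] pointing down, gripper open.
Joint ranges: [-2.95, 2.95], [-1.21, 1.97], [-1.09, 1.5], [-2.87, 1.71], [-2.94, -0.07], [-3.05, 3.05]. Speed limits (rad/s): [2.57, 2.57, 3.14, 3.14, 3.14, 3.14].

### API

Orientations are given as [roll, pitch, yaw] about the fixed x, y, z axes, in that order (R = Rz(yaw) Ry(pitch) Rx(roll)).
In Python, from plant import arm, snapshot, ticket gives the robot as it stands.
- The arm moves only by the shell command python3 -m inch 'ROWS' [FORCE]. ROWS is text: rows parted by semicolons, each of 5 numbers parted by spaces: the closure in counts, from 0 (fully open) to 255 (shut), then the shift along the tool's x, y, z in mm, then the turn about the tool's z in degrees. A call has 1 to 12 rows; each row shifts and turns the pose as measured when the row begins, along the tool's axes as they then stand; what a row does not reach is not made up. A row lasts 1/10 s, in which the tool goes at most 50 mm and 8.59 degrees, less where a joint would pass 70% of its speed; a pose out of reach is approached as far as the arm can. A call is refused whole if a number of a shift passes 50 or a number of a turn 8.59, either way. A call with a gripper value outside its range is refused whole. The fingers move at their own pace and stop on an object; FORCE is the grip in N (left out, the last holds). Time passes only in rows, so rows that do not move let the fingers close. It gives the time, the measured TCP pose, the force and the opening at its end, in the units of the state.
- arm.get_obs(): the state, without advancing time (a new reading comes with each control period).
- snapshot(name): name is "side" or "top" or "wrist"; returns a dict with "img" (420x560x3 uint8, red, green, blue), "mtx" (3x3 intrinsics, pixels), "R" (3x3) and "t" (3): a world point X has camera coordinates R X + t; the wrist camera has in their place "T_tool_cam" (4x4, takes a point from camera to tool coordinates, whose origin is the TCP and whose axes are the flange's). Camera axes: x right, y down, z forward; pixel columns grow to the right and rows downward; lengths in m; the calibration is good to about 2 mm. A picture is of the moment at which its call begins: read the wrist's pose just before it. There is no depth.
- ticket.job_done(): hands the job in, once; it reports no verdict.
The state is a dict: "time": time; "joint_positions": joint angles; "qd": joint speeds; "tau": joint torques, N m; "tcp_pos": TCP position; "eef_rot": TCP orientation; "ft_force": force on the tool from outside, world axes, zero at the start; "torque": the same for the moment, N m; "finger_gap": finger opening in m.
Only numpy, scipy, OpenCV 4.12 (cv2) and the standard library are available. Lean on these libraries where they do the work, as an engineer would, in place of code of your own. Each camera call takes 0.05 s, during which the arm holds its last target. There are 200 camera calls.

## Working session

There is one attempt and no reset: what is moved stays moved. The work goes in short steps, Python scripts to look and compute and a shell command to move; the robot and the scene stay as the last step left them, time stands still between calls to the robot, and variables do not carry over. Pictures are saved under pics/ and viewed, about 12 in all and at most 16, crops included, and the job is handed in when it is done.

```bash
ls; mkdir -p pics
cat > h.py <<'E'
import numpy as np, cv2
from plant import arm, snapshot, ticket
from scipy.spatial.transform import Rotation as Ro
def pose():
    o=arm.get_obs(); return np.array(o["tcp_pos"]), Ro.from_euler('xyz',o["eef_rot"]).as_matrix(), o
def snap(n):
    p,R,o=pose(); s=snapshot(n)
    if n=="wrist":
        T=np.eye(4);T[:3,:3]=R;T[:3,3]=p
        W=T@np.array(s["T_tool_cam"]); s["C"]=W[:3,3]; s["Rwc"]=W[:3,:3]
    else:
        Rm=np.array(s["R"]); s["Rwc"]=Rm.T; s["C"]=-Rm.T@np.array(s["t"])
    return s
def ray(s,uv,z):
    d=s["Rwc"]@np.linalg.inv(np.array(s["mtx"]))@np.array([uv[0],uv[1],1.])
    return s["C"]+d*(z-s["C"][2])/d[2]
def proj(s,X):
    c=s["Rwc"].T@(np.array(X)-s["C"]); q=np.array(s["mtx"])@c; return q[:2]/q[2]
def save(s,name,crop=None,k=1):
    im=s["img"][:,:,::-1]
    if crop: a,b,c,d=crop; im=im[b:d,a:c]
    cv2.imwrite(f"pics/{name}.png",cv2.resize(im,None,fx=k,fy=k,interpolation=cv2.INTER_CUBIC))
E
python3 - <<'E'
from h import *
p,R,o=pose(); print(o, arm.grip_depth)
for n in ("top","side","wrist"):
    s=snap(n); save(s,n); np.savez(f"pics/{n}.npz",**s); print(n,s["C"],s["mtx"][0])
    if n=="wrist": print(s["T_tool_cam"])
a=cv2.imread("pics/top.png");b=cv2.imread("pics/side.png")
cv2.imwrite("pics/t1.png",cv2.resize(a,(784,588)))
E
```

```text
pics
{'time': 0.0, 'joint_positions': array([-8.72396122e-01,  2.55708117e-01,  1.07018204e-01, -4.91328786e-04,
       -1.42388850e+00, -2.84569304e-01]), 'qd': array([ 8.23423837e-04,  6.06063843e-04, -8.15155311e-05, -7.11325697e-04,
        6.55229591e-04, -1.66553106e-03]), 'tau': array([ 7.80063183e-04, -3.86628699e+01,  2.37939745e+01,  5.36501840e+00,
       -6.11981566e-03,  5.66054996e-05]), 'tcp_pos': array([ 0.22101299, -0.50310263,  0.23041917]), 'eef_rot': array([ 3.13974581e+00, -3.39492680e-05, -2.72783407e+00]), 'ft_force': array([-0.00924037,  0.64106239, -0.28677248]), 'torque': array([-0.00330785,  0.04430201,  0.00700471]), 'finger_gap': 0.08525875930562371} 0.0187
top [ 0.46416573 -0.11441935  1.07545081] [433.25303016   0.         287.06454522]
side [0.40240398 0.87978147 0.86817513] [429.15587954   0.         279.59009118]
wrist [ 0.15202379 -0.53327092  0.37327336] [316.43064195   0.         283.14838646]
[[ 2.45289999e-04 -9.56964109e-01 -2.90206193e-01  7.52856430e-02]
 [ 9.99999965e-01  2.64643367e-04 -2.74432912e-05  4.09562230e-04]
 [ 1.03063389e-04 -2.90206176e-01  9.56964140e-01 -1.42765360e-01]
 [ 0.00000000e+00  0.00000000e+00  0.00000000e+00  1.00000000e+00]]
```

View pics/t1.png

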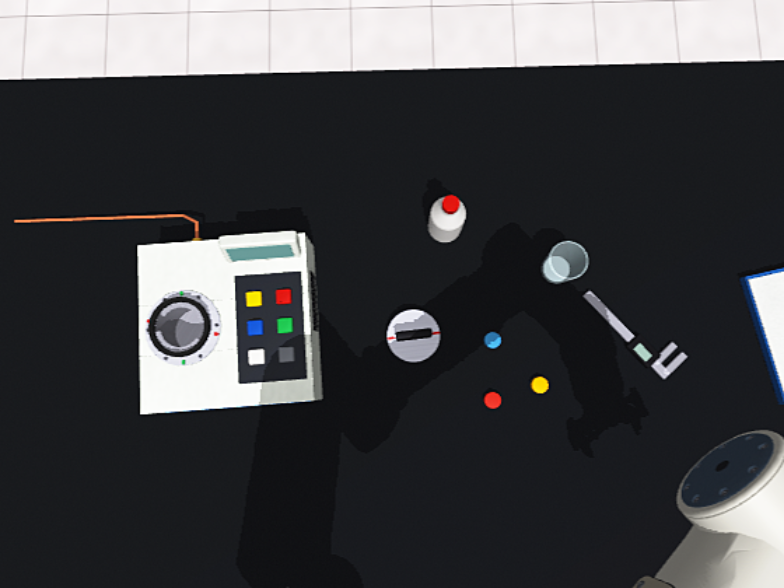

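View pics/side.png

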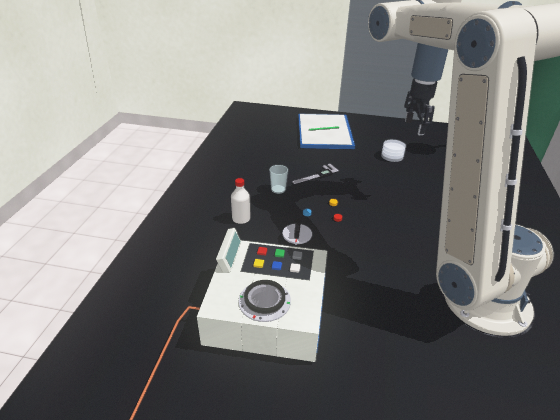

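The top view shows the red (493,400), amber (540,385) and light blue (492,340) buttons, and no cream one. The cap is at (413,335), and the machine is on the left with its cell at (180,326) (784-wide picture). The side view shows the same three buttons and nothing hidden. Next I measure positions from the saved frames.

```bash
cat > m.py <<'E'
from h import *
def blobs(s,lo,hi,amin=30):
    hsv=cv2.cvtColor(s["img"],cv2.COLOR_RGB2HSV)
    m=cv2.inRange(hsv,np.array(lo),np.array(hi))
    n,l,st,c=cv2.connectedComponentsWithStats(m)
    return [(c[i],st[i]) for i in range(1,n) if st[i,4]>=amin]
E
python3 - <<'E'
from m import *
np.set_printoptions(precision=4,suppress=True)
for n in ("top","side"):
    s=dict(np.load(f"pics/{n}.npz")); print(n)
    for nm,lo,hi in (("red",(0,150,120),(8,255,255)),("amber/yel",(20,150,120),(35,255,255)),("blue",(95,120,80),(125,255,255)),("green",(55,120,80),(85,255,255))):
        for c,st in blobs(s,lo,hi,5): print(nm,c,st, ray(s,c,.006 if 1 else 0)[:2], ray(s,c,.125)[:2],ray(s,c,.129)[:2])
E
```

```text
top
red [321.6048 145.1774] [316 139  12  14 124] [ 0.7843 -0.213 ] [ 0.7487 -0.2021] [ 0.7475 -0.2017]
red [113.5 155. ] [111 155   6   1   6] [0.7727 0.3161] [0.7384 0.2682] [0.7373 0.2666]
red [ 55.5 157. ] [ 53 157   6   1   6] [0.7715 0.4629] [0.7373 0.3987] [0.7361 0.3965]
red [ 25.5 158. ] [ 23 158   6   1   6] [0.7709 0.5388] [0.7368 0.4661] [0.7356 0.4636]
red [140.6667 167.8333] [140 166   2   4   6] [0.7375 0.2466] [0.7071 0.2064] [0.706 0.205]
red [202.0727 211.4091] [197 206  11  11 110] [0.622  0.0914] [0.6044 0.0685] [0.6038 0.0677]
red [311.1667 237.3333] [310 237   4   2   6] [ 0.5499 -0.1782] [ 0.5404 -0.1711] [ 0.5401 -0.1708]
red [279. 241.] [277 241   5   1   5] [ 0.543  -0.0984] [ 0.5342 -0.1002] [ 0.5339 -0.1003]
red [351.5478 285.4783] [346 280  12  12 115] [ 0.4299 -0.2723] [ 0.4337 -0.2548] [ 0.4339 -0.2542]
amber/yel [140.  170.5] [138 170   5   2  10] [0.7306 0.2481] [0.701  0.2078] [0.7    0.2064]
amber/yel [180.8361 212.959 ] [175 208  12  11 122] [0.6195 0.1443] [0.6022 0.1155] [0.6016 0.1145]
amber/yel [385.1776 274.6449] [380 269  12  12 107] [ 0.4537
[... 1012 characters left out ...]
0.1784]
amber/yel [258.2692 262.9231] [253 259  11   9  78] [0.6309 0.0016] [0.5993 0.1228] [0.5983 0.1269]
blue [327.97   141.0841] [298 114  57  35 333] [ 0.5222 -0.8037] [ 0.5056 -0.5713] [ 0.5051 -0.5635]
blue [306.6981 212.0943] [303 209   9   7  53] [ 0.5322 -0.2745] [ 0.5143 -0.1152] [ 0.5137 -0.1098]
blue [276.35  265.125] [272 261  10   9  80] [ 0.5779 -0.0013] [0.5537 0.1203] [0.5529 0.1244]
green [327.5652 127.5652] [317 127  22   2  23] [ 0.5394 -0.9356] [ 0.5205 -0.685 ] [ 0.5199 -0.6766]
green [312.5 129. ] [310 129   6   1   6] [ 0.6043 -0.904 ] [ 0.5765 -0.6578] [ 0.5755 -0.6495]
green [279.3478 252.5942] [275 249  10   8  69] [ 0.5805 -0.0557] [0.5559 0.0734] [0.5551 0.0777]
```

View pics/wrist.png

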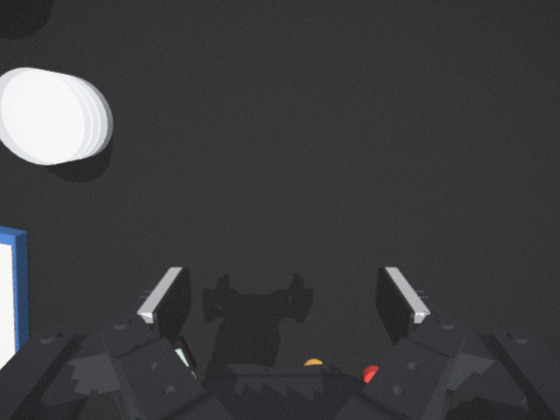

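```bash
cat > go.py <<'E'
import sys
from m import *
# print tool-axis shift (mm) and turn (deg) to world target x y z yaw(deg)
def need(x,y,z,yaw):
    p,R,o=pose(); d=R.T@(np.array([x,y,z])-p)*1000
    t=-((yaw-np.degrees(o["eef_rot"][2])+180)%360-180)
    print("t %.1f tcp %s yaw %.1f gap %.1f F %s | need xyz %s turn %.1f"%(o["time"],np.round(p,4),np.degrees(o["eef_rot"][2]),o["finger_gap"]*1000,np.round(o["ft_force"],1),np.round(d,1),t))
if __name__=="__main__": need(*map(float,sys.argv[1:5]))
E
python3 -m inch '0 0 0 0 -7.7; 0 0 0 0 -7.7; 0 0 0 0 -7.7; 0 0 0 0 -7.7; 0 0 0 0 -7.7; 0 0 0 0 -7.7; 0 0 0 0 -7.7; 0 0 0 0 0' 30; python3 go.py 0.430 -0.2715 0.1 -102.4
```

```text
time: 0.95
tcp_pos: [0.2204, -0.5015, 0.2274]
eef_rot: [3.137, 0.007, -1.75]
ft_force: [0.7, 0.4, -0.5]
finger_gap: 0.0854
t 0.9 tcp [ 0.2204 -0.5015  0.2274] yaw -100.3 gap 85.4 F [ 0.7  0.4 -0.5] | need xyz [-262.9 -165.8  128.3] turn 2.1
```

```bash
python3 -m inch '0 -38 -24 18 2; 0 -38 -24 18 0; 0 -38 -24 18 0; 0 -38 -24 18 0; 0 -38 -24 18 0; 0 -38 -24 18 0;0 -34 -22 18 0; 0 0 0 0 0'; python3 go.py 0.430 -0.2715 0.1 -102.4
python3 - <<'E'
from m import *
s=snap("wrist"); save(s,"w1")
for nm,lo,hi in (("red",(0,150,80),(8,255,255)),("amb",(12,150,80),(35,255,255)),("blue",(95,120,60),(115,255,255))):
    for c,st in blobs(s,lo,hi,100): print(nm,c,st,ray(s,c,.0125))
E
```

```text
time: 1.75
tcp_pos: [0.446, -0.2758, 0.0967]
eef_rot: [3.136, 0.004, -1.825]
ft_force: [-1.9, -0.8, 0.1]
finger_gap: 0.0854
t 1.8 tcp [ 0.446  -0.2758  0.0967] yaw -104.6 gap 85.4 F [-1.9 -0.8  0.1] | need xyz [-0.2 16.6 -3.2] turn -2.2
```

View pics/w1.png

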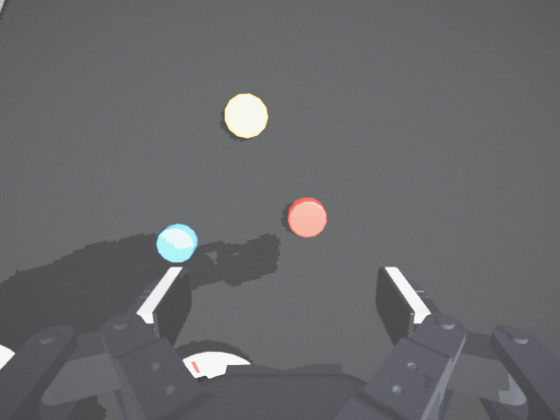

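The wrist view shows red at (307,218), light blue at (177,243) and a shiny amber one at (246,116), with the cap's edge at the bottom. I'll threshold on brightness and convert.

```bash
cat >> m.py <<'E'
def discs(s,z=.0125):
    "bright round blobs of disc size, with mean colour"
    g=s["img"].max(2); m=(g>110).astype(np.uint8)
    n,l,st,c=cv2.connectedComponentsWithStats(m); 
    for i in range(1,n):
        if 600<st[i,4]<4000 and 0.75<st[i,2]/st[i,3]<1.35 and st[i,4]/(st[i,2]*st[i,3])>.7:
            a=ray(s,(st[i,0],c[i][1]),z);b=ray(s,(st[i,0]+st[i,2],c[i][1]),z)
            print("disc px",c[i].round(),"rgb",s["img"][l==i].mean(0).round(),"world",ray(s,c[i],z).round(4),"diam mm %.1f"%(1000*np.linalg.norm(b-a)))
E
python3 - <<'E'
from m import *
s=snap("wrist"); discs(s); p,R,o=pose(); print(p,proj(s,p))
E
```

```text
[ 0.44488756 -0.27857173  0.09887716] [280.6539459  270.53230786]
```

Run:
```python
from m import *
s=snap("wrist")
for u,v in((307,218),(177,243),(246,116),(370,150)): print(s["img"][v,u], ray(s,(u,v),.0125))
g=s["img"].max(2); n,l,st,c=cv2.connectedComponentsWithStats((g>110).astype(np.uint8)); print(st[st[:,4]>200])
```

```text
[247 191 174] [ 0.42575435 -0.27392309  0.0125    ]
[234 247 247] [ 0.52847597 -0.27960314  0.0125    ]
[247 247 237] [ 0.44948318 -0.35682444  0.0125    ]
[106 108 110] [ 0.37043808 -0.31223657  0.0125    ]
[[     0      0    560    420 191931]
 [   127     85    308    249  30120]
 [   420    334     69     86   1394]
 [     0    344     16     26    241]
 [   183    352     67     27   1132]
 [    66    354     50     38    685]
 [   498    374     29     32    497]]
```

```bash
sed -i 's/g=s\["img"\].max(2); m=(g>110)/g=cv2.GaussianBlur(s["img"].max(2),(5,5),0); m=(g>165)/' m.py; python3 -m inch '0 0 17 -3 -2;0 0 0 0 0;0 0 0 0 0'
python3 - <<'E'
from m import *
s=snap("wrist"); print(np.median(s["img"])); discs(s)
E
python3 go.py 0.428 -0.2725 0.0015 -102.4
```

```text
time: 2.2
tcp_pos: [0.4268, -0.2781, 0.1046]
eef_rot: [-3.14, 0.001, -1.799]
ft_force: [-0.2, 0.1, 0.5]
finger_gap: 0.0855
105.0
disc px [226. 124.] rgb [243. 241. 219.] world [ 0.4499 -0.3544  0.0125] diam mm 30.8
disc px [284. 223.] rgb [243. 170. 155.] world [ 0.4262 -0.2725  0.0125] diam mm 29.8
disc px [158. 244.] rgb [173. 236. 243.] world [ 0.5281 -0.2778  0.0125] diam mm 32.8
t 2.2 tcp [ 0.4269 -0.2781  0.1046] yaw -103.1 gap 85.0 F [ 0.1  0.  -0.4] | need xyz [ -5.6   0.4 103.2] turn -0.7
```

```bash
python3 -m inch '0 -5 0 40 0;0 0 0 40 0;0 0 0 15 0;0 0 0 3 0;0 0 0 0 0'; python3 go.py 0.427 -0.2725 0.0015 -102.4
```

```text
time: 2.75
tcp_pos: [0.4314, -0.2773, 0.0067]
eef_rot: [-3.131, -0.001, -1.807]
ft_force: [-1.1, -0.4, 0.2]
finger_gap: 0.0852
t 2.8 tcp [ 0.4314 -0.2773  0.0067] yaw -103.5 gap 85.2 F [-1.1 -0.4  0.2] | need xyz [-3.6  5.5  5.2] turn -1.1
```

```bash
python3 -m inch '0 -4 5 4 0;0 0 0 1 0;150 0 0 0 0;255 0 0 0 0;255 0 0 0 0;255 0 0 0 0;255 0 0 0 0;255 0 0 0 0' 30; python3 go.py 0.427 -0.2725 0.0015 -102.4
```

```text
time: 3.55
tcp_pos: [0.4305, -0.2733, 0.0058]
eef_rot: [-3.122, -0.002, -1.807]
ft_force: [0.5, 0.3, 0.4]
finger_gap: 0.0269
t 3.5 tcp [ 0.4305 -0.2733  0.0058] yaw -103.5 gap 26.9 F [0.5 0.3 0.4] | need xyz [0.1 3.7 4.2] turn -1.1
```

```bash
python3 -m inch '255 0 0 -20 0;255 0 0 -40 0;255 0 0 -40 0;255 0 0 -40 0;255 0 0 0 0'; python3 go.py 0.56 0.2265 0.2 -102.4;  python3 - <<'E'
from m import *
s=snap("wrist"); discs(s); save(s,"w2")
E
```

```text
time: 4.05
tcp_pos: [0.4264, -0.2723, 0.1492]
eef_rot: [-3.128, -0.002, -1.808]
ft_force: [0.9, -0.0, -0.5]
finger_gap: 0.0269
t 4.0 tcp [ 0.4264 -0.2723  0.1492] yaw -103.6 gap 26.9 F [ 0.9 -0.  -0.5] | need xyz [-516.2  -13.5  -51.5] turn -1.2
disc px [234. 117.] rgb [243. 240. 218.] world [ 0.45   -0.3543  0.0125] diam mm 31.4
disc px [176. 221.] rgb [202. 237. 242.] world [ 0.5287 -0.2775  0.0125] diam mm 32.9
disc px [283. 276.] rgb [244. 139. 126.] world [ 0.4445 -0.1992  0.0125] diam mm 56.0
```

View pics/w2.png

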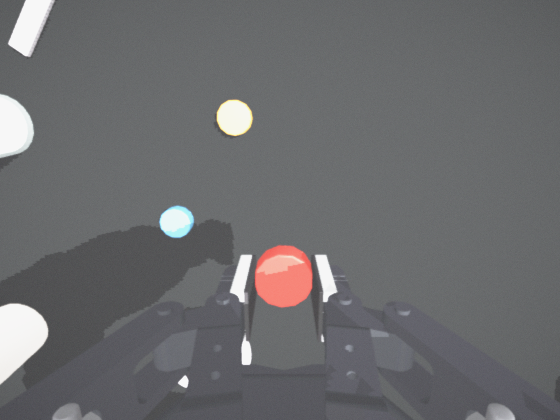

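```bash
python3 -m inch '255 -20 0 -40 0;255 -45 -1 -10 -1;255 -46 -1 0 0;255 -46 -1 0 0;255 -46 -1 0 0;255 -46 -1 0 0;255 -46 -2 0 0;255 -46 -2 0 0;255 -46 -2 0 0;255 -46 -2 0 0;255 -40 -2 0 0;255 0 0 0 0'; python3 go.py 0.56 0.2265 0.2 -102.4
```

```text
time: 5.3
tcp_pos: [0.5416, 0.2048, 0.1813]
eef_rot: [3.129, -0.007, -1.796]
ft_force: [0.1, -1.6, -0.3]
finger_gap: 0.0271
t 5.3 tcp [0.5416 0.2048 0.1813] yaw -102.9 gap 27.1 F [ 0.1 -1.6 -0.3] | need xyz [-25.1 -12.8 -19. ] turn -0.5
```

```bash
python3 -m inch '255 0 -13 -20 0;255 0 0 0 0;255 0 0 0 0'; python3 go.py 0.56 0.2265 0.15 -102.4;  python3 - <<'E'
from m import *
s=snap("wrist"); save(s,"w3"); np.savez("pics/w3.npz",**s); print(proj(s,[.56,.2265,.129]))
E
```

```text
time: 5.6
tcp_pos: [0.5526, 0.2028, 0.1955]
eef_rot: [3.12, -0.013, -1.794]
ft_force: [-0.4, 0.4, -1.0]
finger_gap: 0.0269
t 5.6 tcp [0.5526 0.2028 0.1955] yaw -102.8 gap 26.9 F [-0.4  0.4 -1. ] | need xyz [-25.4  -2.9  45.1] turn -0.4
[276.63172304 261.01796863]
```

View pics/w3.png

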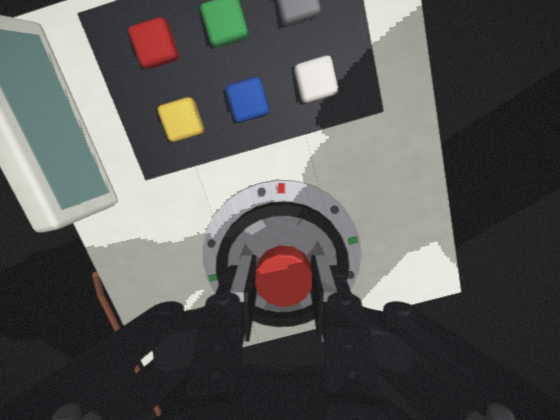

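Run:
```python
from m import *
np.set_printoptions(precision=4,suppress=True)
s=dict(np.load("pics/w3.npz"))
def at(nm,lo,hi,z,am=20):
    for c,st in blobs(s,lo,hi,am): print(nm,c.round(1),st[2:],ray(s,c,z))
at("green",(55,90,60),(85,255,255),.117); at("green@125",(55,90,60),(85,255,255),.125,200)
at("red@117",(0,120,60),(8,255,255),.117); at("red@125",(0,120,60),(8,255,255),.125,200)
at("yel",(18,120,60),(35,255,255),.125,200);at("blue",(105,120,60),(125,255,255),.125,200)
# black ring outer edge: radial search
g=cv2.GaussianBlur(s["img"].max(2),(3,3),0).astype(int)
c0=np.array([282.,263]);pts=[]
for a in np.radians(list(range(-175,-5,5))):
    d=np.array([np.cos(a),np.sin(a)]); v=[g[int(round((c0+r*d)[1])),int(round((c0+r*d)[0]))] for r in range(45,85)]
    r=45+int(np.argmax(np.diff(v,n=1))); pts.append(ray(s,c0+(r+.5)*d,.135)[:2])
pts=np.array(pts); 
from scipy.optimize import least_squares
f=least_squares(lambda q:np.hypot(*(pts-q[:2]).T)-q[2],[.556,.226,.047],loss="soft_l1",f_scale=.001); print("ring",f.x)
```

```text
green [223.7  21.6] [  48   48 1750] [0.5565 0.0668 0.117 ]
green [352.4 240. ] [ 9  7 49] [0.5018 0.2282 0.117 ]
green [212.8 277.3] [ 9  7 45] [0.6123 0.2339 0.117 ]
green@125 [223.7  21.6] [  48   48 1750] [0.5559 0.0691 0.125 ]
red@117 [153.2  42.5] [  51   51 1787] [0.6028 0.0685 0.117 ]
red@117 [280.5 187.9] [ 6  9 53] [0.5456 0.1771 0.117 ]
red@117 [283.2 275.9] [  57   61 2792] [0.5591 0.2454 0.117 ]
red@117 [ 96.6 282.4] [ 7 16 37] [0.7003 0.2174 0.117 ]
red@117 [102.7 300.9] [12 20 45] [0.7017 0.2337 0.117 ]
red@117 [111.7 318.6] [12 22 62] [0.7008 0.2503 0.117 ]
red@125 [153.2  42.5] [  51   51 1787] [0.6005 0.0707 0.125 ]
red@125 [283.2 275.9] [  57   61 2792] [0.5584 0.2413 0.125 ]
yel [180.4 118.9] [  46   45 1459] [0.5982 0.1168 0.125 ]
blue [247.1  99.1] [  44   45 1448] [0.5533 0.1145 0.125 ]
ring [0.5562 0.2274 0.046 ]
```

```bash
python3 -m inch '255 -25 2 20 0;255 0 0 30 0;255 0 0 0 0;255 0 0 0 0';python3 go.py 0.5565 0.2275 0.141 -102.4
```

```text
time: 6.05
tcp_pos: [0.5545, 0.2256, 0.1438]
eef_rot: [3.121, -0.014, -1.796]
ft_force: [-0.5, 0.3, 1.0]
finger_gap: 0.0276
t 6.0 tcp [0.5545 0.2256 0.1438] yaw -102.9 gap 27.6 F [-0.5  0.3  1. ] | need xyz [-2.4 -1.6  2.8] turn -0.5
```

```bash
python3 -m inch '255 -2 -2 1 0;255 0 0 0 0;110 0 0 0 0;110 0 0 0 0;110 0 0 0 0;60 0 0 -30 0;0 0 0 -40 0;0 20 0 -10 0;0 40 0 0 0;0 0 0 0 0'
python3 - <<'E'
from m import *
s=snap("wrist"); save(s,"w4"); t=snap("top"); save(t,"t2")
from h import *
np.set_printoptions(precision=4,suppress=True)
for nm,lo,hi in (("red",(0,150,120),(8,255,255)),("amb",(20,150,120),(35,255,255)),("blue",(95,120,80),(125,255,255))):
    for c,st in blobs(t,lo,hi,40): print(nm,c.round(1),st[4],ray(t,c,.0125)[:2])
E
python3 go.py 0.450 -0.3545 0.12 -102.4
```

```text
time: 7.05
tcp_pos: [0.5463, 0.167, 0.2313]
eef_rot: [3.127, -0.011, -1.795]
ft_force: [-1.1, 0.6, 0.3]
finger_gap: 0.0856
red [321.6 145.2] 125 [ 0.7823 -0.2124]
red [202.  211.5] 111 [0.6209 0.0903]
amb [180.8 212.9] 123 [0.6187 0.1428]
amb [385.2 274.6] 107 [ 0.4538 -0.3543]
blue [545. 228.] 256 [ 0.5567 -0.7554]
blue [181.6 233.7] 125 [0.5669 0.1405]
blue [351.5 242.5] 117 [ 0.5339 -0.2763]
t 7.2 tcp [0.5465 0.1693 0.2301] yaw -102.8 gap 85.5 F [ 0.3 -0.1  0. ] | need xyz [531.  -23.9 115.3] turn -0.4
```

View pics/w4.png

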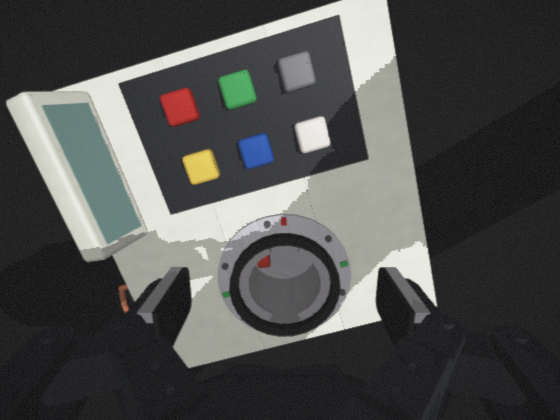

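Red button is released; a red patch shows in the well at (264,262). I'll check it from above on the next visit. Amber and light blue haven't moved. Next is amber.

```bash
python3 -m inch '0 46 -2 0 0;0 46 -2 0 0;0 46 -2 0 0;0 46 -2 0 0;0 46 -2 0 0;0 46 -2 0 0;0 46 -2 0 0;0 46 -2 10 0;0 46 -2 30 0;0 46 -2 30 0;0 40 -2 30 0;0 0 0 0 0';  python3 -m inch '0 0 0 0 0;0 0 0 0 0';python3 - <<'E'
from m import *
s=snap("wrist"); discs(s)
E
python3 go.py 0.450 -0.3545 0.002 -102.4
```

```text
time: 8.35
tcp_pos: [0.4576, -0.3244, 0.1326]
eef_rot: [3.12, -0.01, -1.783]
ft_force: [-0.4, -0.2, -0.6]
finger_gap: 0.0854
time: 8.55
tcp_pos: [0.4576, -0.3244, 0.1315]
eef_rot: [3.117, -0.01, -1.784]
ft_force: [0.7, -0.2, -0.2]
finger_gap: 0.0852
disc px [279. 172.] rgb [244. 240. 211.] world [ 0.4504 -0.3549  0.0125] diam mm 30.0
disc px [212. 273.] rgb [175. 231. 242.] world [ 0.5294 -0.2779  0.0125] diam mm 29.9
t 8.6 tcp [ 0.458  -0.3242  0.1319] yaw -102.2 gap 85.5 F [ 0.5 -0.1 -0.4] | need xyz [ 30.   -1.6 130.2] turn 0.2
```

```bash
python3 -m inch '0 30 -1 30 0;0 0 0 40 0;0 0 0 40 0;0 0 0 16 0;0 0 0 0 0';python3 go.py 0.4505 -0.355 0.003 -102.4
```

```text
time: 9.1
tcp_pos: [0.4585, -0.3528, 0.0097]
eef_rot: [3.134, -0.014, -1.773]
ft_force: [0.1, -0.9, 0.5]
finger_gap: 0.0854
t 9.1 tcp [ 0.4585 -0.3528  0.0097] yaw -101.6 gap 85.4 F [ 0.1 -0.9  0.5] | need xyz [3.7 7.3 6.8] turn 0.8
```

```bash
python3 -m inch '0 3 8 5 0;0 0 0 2 0;150 0 0 0 0;255 0 0 0 0;255 0 0 0 0;255 0 0 0 0;255 0 0 0 0;255 0 0 0 0;255 0 0 -20 0;255 0 0 -40 0;255 -20 0 -50 0;255 -20 0 -50 0';python3 - <<'E'
from m import *
s=snap("wrist"); discs(s)
E
python3 go.py 0.5565 0.2275 0.20 -102.4
```

```text
time: 10.3
tcp_pos: [0.4573, -0.3132, 0.1601]
eef_rot: [3.128, -0.012, -1.773]
ft_force: [0.8, -0.9, -0.4]
finger_gap: 0.0263
disc px [216. 249.] rgb [129. 204. 235.] world [ 0.5293 -0.2775  0.0125] diam mm 29.6
disc px [283. 269.] rgb [244. 230. 135.] world [ 0.4683 -0.2421  0.0125] diam mm 55.6
t 10.3 tcp [ 0.4615 -0.3137  0.1696] yaw -101.5 gap 26.1 F [1.3 0.3 7.8] | need xyz [-548.7   14.4  -39.8] turn 0.9
```

```bash
python3 -m inch '255 -46 1 -30 1;255 -46 1 -8 0;255 -46 1 0 0;255 -46 1 0 0;255 -46 1 0 0;255 -46 1 0 0;255 -46 0 0 0;255 -46 0 0 0;255 -46 0 0 0;255 -46 0 0 0;255 -46 0 0 0;255 -20 0 0 0'; python3 -m inch '255 0 0 0 0;255 0 0 0 0'; python3 go.py 0.5565 0.2275 0.141 -102.4
```

```text
time: 11.55
tcp_pos: [0.5714, 0.2111, 0.1963]
eef_rot: [-3.131, -0.016, -1.793]
ft_force: [0.5, -0.1, 0.7]
finger_gap: 0.0263
time: 11.75
tcp_pos: [0.5712, 0.2141, 0.1945]
eef_rot: [-3.132, -0.017, -1.79]
ft_force: [-0.1, -0.9, -0.8]
finger_gap: 0.0265
t 11.8 tcp [0.5712 0.2141 0.1945] yaw -102.5 gap 26.5 F [-0.1 -0.9 -0.8] | need xyz [-10.8  17.8  53.2] turn -0.1
```

```bash
python3 -m inch '255 -10 18 20 0;255 0 0 30 0;255 0 0 0 0;255 0 0 0 0';python3 go.py 0.5565 0.2275 0.141 -102.4
```

```text
time: 12.15
tcp_pos: [0.5564, 0.2232, 0.1452]
eef_rot: [-3.13, -0.016, -1.793]
ft_force: [-0.4, -0.4, 1.3]
finger_gap: 0.0266
t 12.2 tcp [0.5564 0.2232 0.1452] yaw -102.8 gap 26.6 F [-0.4 -0.4  1.3] | need xyz [-4.3  0.9  4.2] turn -0.4
```

```bash
python3 -m inch '255 -4 0 2 0;255 0 0 0 0;110 0 0 0 0;110 0 0 0 0;110 0 0 0 0;60 0 0 -30 0;0 0 0 -45 0;0 -25 0 -10 0;0 -30 0 0 0;0 0 0 0 0'
python3 - <<'E'
from m import *
s=snap("wrist"); save(s,"w5",(180,60,420,260),2.5); t=snap("top")
for nm,lo,hi in (("red",(0,150,120),(8,255,255)),("amb",(20,150,120),(35,255,255)),("blue",(95,120,80),(125,255,255))):
    for c,st in blobs(t,lo,hi,40): print(nm,c.round(1),st[4],ray(t,c,.0125)[:2])
print(proj(s,[.5565,.2275,.129]))
E
python3 go.py 0.529 -0.2775 0.12 -102.4
```

```text
time: 13.15
tcp_pos: [0.5712, 0.2822, 0.2366]
eef_rot: [-3.124, -0.011, -1.797]
ft_force: [-0.0, -0.5, -0.4]
finger_gap: 0.0853
red [321.6 145.2] 125 [ 0.78226234 -0.21242657]
red [202.1 211.4] 110 [0.6210168  0.09015036]
amb [180.8 213. ] 122 [0.61856031 0.14269147]
blue [545.7 228.9] 242 [ 0.5546302 -0.7567914]
blue [181.5 233.7] 125 [0.56692404 0.14064039]
blue [351.5 242.5] 117 [ 0.53390444 -0.27632016]
[286.55041441 142.07008391]
t 13.2 tcp [0.5708 0.2799 0.2368] yaw -103.0 gap 85.6 F [ 0.4 -1.   0.3] | need xyz [551.  -82.8 124.8] turn -0.6
```

View pics/w5.png

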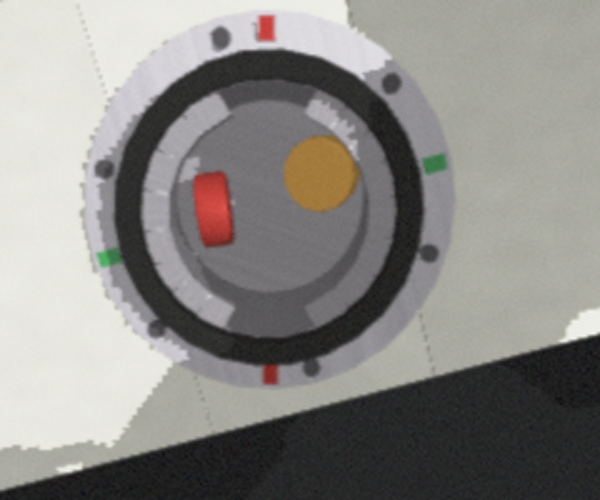

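Red (standing on edge) and amber are both on the well floor. Next is light blue.

```bash
python3 -m inch '0 46 -8 0 0;0 46 -8 0 0;0 46 -8 0 0;0 46 -8 0 0;0 46 -8 0 0;0 46 -8 0 0;0 46 -8 0 0;0 46 -8 10 0;0 46 -8 30 0;0 46 -8 30 0;0 46 -8 30 0;0 10 0 10 0';  python3 -m inch '0 0 0 0 0;0 0 0 0 0';python3 - <<'E'
from m import *
s=snap("wrist"); discs(s)
E
python3 go.py 0.529 -0.2775 0.003 -102.4
```

```text
time: 14.45
tcp_pos: [0.5329, -0.2509, 0.1438]
eef_rot: [-3.122, -0.016, -1.799]
ft_force: [0.1, 0.7, -0.3]
finger_gap: 0.0853
time: 14.65
tcp_pos: [0.5303, -0.2526, 0.1425]
eef_rot: [-3.126, -0.017, -1.804]
ft_force: [0.7, 0.2, -0.1]
finger_gap: 0.0853
disc px [277. 180.] rgb [163. 235. 244.] world [ 0.5306 -0.2765  0.0125] diam mm 28.9
t 14.7 tcp [ 0.5305 -0.2522  0.1427] yaw -103.3 gap 85.5 F [0.1 0.2 0.2] | need xyz [ 22.7  -2.1 140.2] turn -0.9
```

```bash
python3 -m inch '0 22 -3 40 0;0 0 0 40 0;0 0 0 40 0;0 0 0 16 0;0 0 0 0 0';python3 go.py 0.5305 -0.277 0.003 -102.4
```

```text
time: 15.2
tcp_pos: [0.5389, -0.2733, 0.0123]
eef_rot: [-3.108, -0.018, -1.793]
ft_force: [-0.1, 0.5, -0.2]
finger_gap: 0.0857
t 15.2 tcp [ 0.5389 -0.2733  0.0123] yaw -102.7 gap 85.7 F [-0.1  0.5 -0.2] | need xyz [5.3 7.7 9.2] turn -0.3
```

```bash
python3 -m inch '0 5 8 7 0;0 0 0 3 0;150 0 0 0 0;255 0 0 0 0;255 0 0 0 0;255 0 0 0 0;255 0 0 0 0;255 0 0 0 0;255 0 0 -20 0;255 0 0 -40 0;255 -20 0 -50 0;255 -20 0 -50 0';python3 - <<'E'
from m import *
s=snap("wrist"); discs(s)
E
python3 go.py 0.5565 0.2275 0.20 -102.4
```

```text
time: 16.4
tcp_pos: [0.5317, -0.234, 0.1596]
eef_rot: [-3.114, -0.017, -1.793]
ft_force: [1.4, -0.9, -0.5]
finger_gap: 0.0261
t 16.4 tcp [ 0.5362 -0.2336  0.1693] yaw -102.6 gap 26.0 F [2.3 0.9 7.8] | need xyz [-453.8   79.1  -42.8] turn -0.2
```

```bash
python3 -m inch '255 -42 8 -35 0;255 -42 8 -8 0;255 -42 8 0 0;255 -42 8 0 0;255 -42 8 0 0;255 -42 8 0 0;255 -42 8 0 0;255 -42 8 0 0;255 -42 8 0 0;255 -42 7 0 0;255 -20 0 0 0;255 0 0 0 0'; python3 -m inch '255 0 0 0 0;255 0 0 0 0'; python3 go.py 0.5565 0.2275 0.141 -102.4
```

```text
time: 17.65
tcp_pos: [0.5547, 0.2228, 0.1963]
eef_rot: [-3.089, -0.016, -1.792]
ft_force: [0.3, 0.7, -1.3]
finger_gap: 0.0262
time: 17.85
tcp_pos: [0.5543, 0.2224, 0.1957]
eef_rot: [-3.09, -0.017, -1.791]
ft_force: [0.7, 0.7, -0.6]
finger_gap: 0.0263
t 17.9 tcp [0.5543 0.2224 0.1957] yaw -102.6 gap 26.3 F [ 0.7  0.7 -0.6] | need xyz [-6.4  1.8 54.6] turn -0.2
```

```bash
python3 -m inch '255 -6 2 20 0;255 0 0 30 0;255 0 0 2 0;255 0 0 0 0;110 0 0 0 0;110 0 0 0 0;110 0 0 0 0;60 0 0 -30 0;0 0 0 -45 0;0 -25 0 -10 0;0 -30 0 0 0;0 0 0 0 0'
python3 - <<'E'
from m import *
s=snap("wrist"); save(s,"w6",(180,60,420,260),2.5); t=snap("top"); save(t,"t3"); save(snap("side"),"s3",(150,100,430,310),2.5)
np.savez("pics/t3.npz",**t)
E
python3 go.py 0.529 -0.2775 0.12 -102.4
```

```text
time: 19.05
tcp_pos: [0.5676, 0.2795, 0.2412]
eef_rot: [-3.078, -0.007, -1.799]
ft_force: [-0.3, 0.5, -0.2]
finger_gap: 0.0857
t 19.2 tcp [0.5669 0.2766 0.2409] yaw -103.2 gap 85.2 F [0.8 0.2 0.2] | need xyz [547.1 -81.3 130.9] turn -0.8
```

View pics/w6.png

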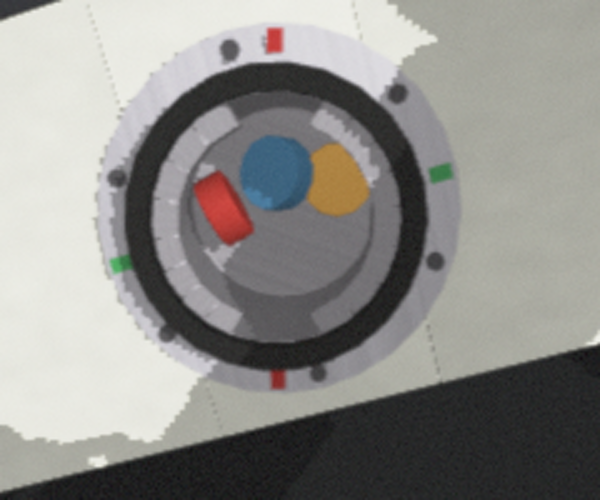

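View pics/t3.png

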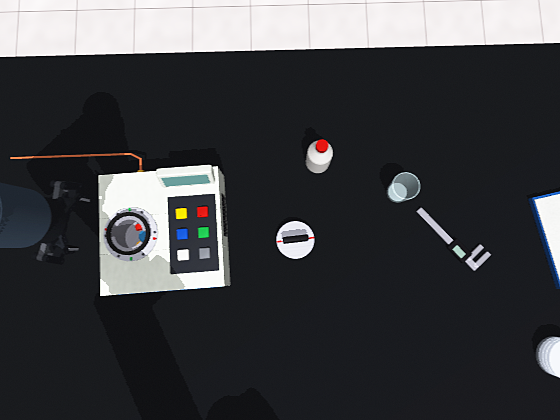

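All three buttons are in the well, and the bench shows none left. The cap is unmoved at (295,240), with its bar near horizontal in the picture. The tool has drifted to about 3.6° of tilt, so I'll watch how the moves change it.

```bash
python3 -m inch '0 0 -40 0 0;0 0 -40 0 0;0 0 0 0 0'
python3 - <<'E'
from m import *
s=dict(np.load("pics/t3.npz"))
im=s["img"][205:275,262:330]; g=im.max(2)
n,l,st,c=cv2.connectedComponentsWithStats((g>120).astype(np.uint8)); i=1+np.argmax(st[1:,4])
cn=max(cv2.findContours((l==i).astype(np.uint8),0,2)[0],key=cv2.contourArea)
(u,v),r=cv2.minEnclosingCircle(cn); u+=262;v+=205; print(u,v,r,ray(s,(u,v),.028), ray(s,(u+r,v),.028)-ray(s,(u-r,v),.028))
for c,b in blobs(s,(0,90,80),(10,255,255),2): 
    if 270<c[0]<320 and 220<c[1]<260: print("redmark",c,ray(s,c,.028))
E
python3 go.py 0.54 -0.13 0.15 -102.4
```

```text
time: 19.5
tcp_pos: [0.6444, 0.2553, 0.2449]
eef_rot: [-3.083, -0.012, -1.799]
ft_force: [0.1, 0.9, -0.5]
finger_gap: 0.0853
294.89845275878906 239.27175903320312 19.179670333862305 [ 0.54452707 -0.13733192  0.028     ] [-0.00251982 -0.09279706  0.        ]
redmark [311.28571429 237.28571429] [ 0.54826175 -0.17714684  0.028     ]
redmark [279. 241.] [ 0.54138907 -0.09877036  0.028     ]
t 19.5 tcp [0.6444 0.2553 0.2449] yaw -103.1 gap 85.3 F [ 0.1  0.9 -0.5] | need xyz [397.7  20.2  98.6] turn -0.7
```

```bash
python3 -m inch '0 46 0 0 0;0 46 0 0 0;0 46 0 0 0;0 46 0 0 0;0 46 0 0 0;0 46 0 0 0;0 46 0 0 0;0 46 0 0 0;0 35 0 10 -5;0 0 0 30 -6;0 0 0 30 -6;0 0 0 0 0'; python3 -m inch '0 0 0 0 0;0 0 0 0 0'; python3 go.py 0.541 -0.138 0.15 -85
```

```text
time: 20.7
tcp_pos: [0.5423, -0.1625, 0.1779]
eef_rot: [-3.091, -0.034, -1.502]
ft_force: [-0.2, 0.2, 0.2]
finger_gap: 0.0851
time: 20.9
tcp_pos: [0.542, -0.1631, 0.1802]
eef_rot: [-3.09, -0.035, -1.507]
ft_force: [0.7, 0.6, 0.4]
finger_gap: 0.0852
t 20.9 tcp [ 0.542  -0.1631  0.1802] yaw -86.4 gap 85.2 F [0.7 0.6 0.4] | need xyz [-26.1   0.9  29.3] turn -1.4
```

```bash
python3 -m inch '0 0 -50 0 0;0 0 0 0 0;0 0 0 0 0'|grep eef;  python3 -m inch '0 0 10 0 0;0 0 10 0 0;0 0 10 0 0;0 0 10 0 0;0 0 10 0 0;0 0 0 0 0;0 0 0 0 0'|grep -E 'eef|pos'
```

```text
eef_rot: [-3.093, -0.035, -1.51]
tcp_pos: [0.5367, -0.1621, 0.1856]
eef_rot: [-3.085, -0.036, -1.512]
```

```bash
python3 -m inch '0 0 0 0 8;0 0 0 0 8;0 0 0 0 8;0 0 0 0 0'|grep eef;  python3 -m inch '0 0 0 0 -8;0 0 0 0 -8;0 0 0 0 -8;0 0 0 0 0;0 0 0 0 0'|grep -E 'eef|pos'
```

```text
eef_rot: [-3.074, -0.009, -1.945]
tcp_pos: [0.5386, -0.1622, 0.1851]
eef_rot: [-3.085, -0.037, -1.497]
```

```bash
python3 -m inch '0 0 0 -50 0;0 0 0 0 0;0 0 0 0 0'|grep eef;  python3 -m inch '0 0 0 10 0;0 0 0 10 0;0 0 0 10 0;0 0 0 10 0;0 0 0 10 0;0 0 0 0 0;0 0 0 0 0'|grep -E 'eef|pos'
```

```text
eef_rot: [-3.09, -0.036, -1.502]
tcp_pos: [0.5362, -0.1623, 0.1773]
eef_rot: [-3.094, -0.036, -1.504]
```

```bash
for i in 1 2 3; do python3 -m inch '0 0 0 -50 0;0 0 0 0 0;0 0 0 0 0;0 0 0 10 0;0 0 0 10 0;0 0 0 10 0;0 0 0 10 0;0 0 0 10 0;0 0 0 0 0;0 0 0 0 0'|grep -E 'eef|pos'; done;  python3 -m inch '0 50 0 0 0;0 0 0 0 0;0 0 0 0 0'|grep eef;  python3 -m inch '0 -10 0 0 0;0 -10 0 0 0;0 -10 0 0 0;0 -10 0 0 0;0 -10 0 0 0;0 0 0 0 0;0 0 0 0 0'|grep -E 'eef|pos'
```

```text
tcp_pos: [0.5344, -0.1627, 0.1715]
eef_rot: [-3.099, -0.036, -1.504]
tcp_pos: [0.5326, -0.1632, 0.1656]
eef_rot: [-3.105, -0.037, -1.504]
tcp_pos: [0.5308, -0.1636, 0.1599]
eef_rot: [-3.111, -0.037, -1.504]
eef_rot: [-3.109, -0.038, -1.502]
tcp_pos: [0.5318, -0.1577, 0.1617]
eef_rot: [-3.107, -0.038, -1.498]
```

```bash
python3 -m inch '0 -50 0 0 0;0 0 0 0 0;0 0 0 0 0'|grep eef;  python3 -m inch '0 10 0 0 0;0 10 0 0 0;0 10 0 0 0;0 10 0 0 0;0 10 0 0 0;0 0 0 0 0;0 0 0 0 0'|grep -E 'eef|pos';python3 -m inch '0 0 50 0 0;0 0 0 0 0;0 0 0 0 0'|grep eef;  python3 -m inch '0 0 -10 0 0;0 0 -10 0 0;0 0 -10 0 0;0 0 -10 0 0;0 0 -10 0 0;0 0 0 0 0;0 0 0 0 0'|grep -E 'eef|pos'
```

```text
eef_rot: [-3.107, -0.038, -1.499]
tcp_pos: [0.5321, -0.1654, 0.1617]
eef_rot: [-3.107, -0.039, -1.504]
eef_rot: [-3.116, -0.037, -1.504]
tcp_pos: [0.5359, -0.1637, 0.1582]
eef_rot: [-3.113, -0.038, -1.502]
```

```bash
python3 -m inch '0 0 0 0 8;0 0 0 0 8;0 0 0 0 8;0 0 0 0 8;0 0 0 0 8;0 0 0 0 8;0 0 0 0 0;0 0 0 0 0'|grep eef; for i in 1 2 3; do python3 -m inch '0 0 0 -50 0;0 0 0 0 0;0 0 0 0 0;0 0 0 10 0;0 0 0 10 0;0 0 0 10 0;0 0 0 10 0;0 0 0 8 0;0 0 0 0 0;0 0 0 0 0'|grep -E 'eef|pos'; done
```

```text
eef_rot: [-3.096, -0.003, -2.37]
tcp_pos: [0.5302, -0.164, 0.1531]
eef_rot: [-3.102, -0.01, -2.356]
tcp_pos: [0.5285, -0.1644, 0.1498]
eef_rot: [-3.105, -0.014, -2.356]
tcp_pos: [0.5267, -0.1648, 0.1465]
eef_rot: [-3.108, -0.018, -2.356]
```

```bash
python3 -m inch '0 46 0 -10 0;0 46 0 -10 0;0 46 0 -10 0;0 46 0 -10 0;0 46 0 -10 0;0 46 0 0 0;0 46 0 0 0;0 46 0 0 0;0 46 0 0 0;0 0 0 0 0;0 0 0 0 0'; for i in 1 2 3; do python3 -m inch '0 0 0 -50 0;0 0 0 0 0;0 0 0 0 0;0 0 0 10 0;0 0 0 10 0;0 0 0 10 0;0 0 0 10 0;0 0 0 8 0;0 0 0 0 0;0 0 0 0 0'|grep -E 'eef|pos'; done
```

```text
time: 34.7
tcp_pos: [0.225, -0.4692, 0.2121]
eef_rot: [-3.095, -0.02, -2.352]
ft_force: [0.0, 0.1, 0.0]
finger_gap: 0.0852
tcp_pos: [0.2264, -0.4649, 0.2074]
eef_rot: [-3.102, -0.019, -2.347]
tcp_pos: [0.2242, -0.4633, 0.2033]
eef_rot: [-3.109, -0.02, -2.347]
tcp_pos: [0.2222, -0.4617, 0.1993]
eef_rot: [-3.116, -0.02, -2.347]
```

```bash
for i in 1 2 3; do python3 -m inch '0 0 0 -50 0;0 0 0 0 0;0 0 0 0 0;0 0 0 10 0;0 0 0 10 0;0 0 0 10 0;0 0 0 10 0;0 0 0 9 0;0 0 0 0 0;0 0 0 0 0'|grep -E 'eef|pos'; done; python3 -m inch '0 -46 0 0 -5;0 -46 0 0 -5;0 -46 0 0 -5;0 -46 0 0 -5;0 -46 0 0 -5;0 -46 0 0 -5;0 -46 0 0 -5;0 -46 0 0 -5;0 0 0 0 -5;0 0 0 0 -5;0 0 0 0 0;0 0 0 0 0'; python3 go.py 0.541 -0.138 0.15 -85
```

```text
tcp_pos: [0.2202, -0.46, 0.1941]
eef_rot: [-3.123, -0.02, -2.347]
tcp_pos: [0.2182, -0.4584, 0.189]
eef_rot: [-3.13, -0.021, -2.347]
tcp_pos: [0.2161, -0.4567, 0.1839]
eef_rot: [-3.137, -0.021, -2.347]
time: 41.9
tcp_pos: [0.3869, -0.1227, 0.1807]
eef_rot: [3.14, -0.023, -1.439]
ft_force: [-0.8, 0.0, 0.2]
finger_gap: 0.0855
t 41.9 tcp [ 0.3869 -0.1227  0.1807] yaw -82.5 gap 85.5 F [-0.8  0.   0.2] | need xyz [  34.7 -150.8   31.4] turn 2.5
```

```bash
python3 -m inch '0 10 -25 0 2.5;0 10 -25 0 0;0 10 -25 0 0;0 10 -25 0 0;0 10 -25 0 0;0 10 -20 0 0;0 0 0 0 0;0 0 0 0 0'; python3 go.py 0.541 -0.138 0.15 -85
python3 - <<'E'
from m import *
np.set_printoptions(precision=4,suppress=True)
s=snap("wrist"); save(s,"w7"); np.savez("pics/w7.npz",**s); print(proj(s,[.541,-.138,.028]))
for c,st in blobs(s,(0,70,50),(10,255,255),15): print("red",c,st,ray(s,c,.028))
E
```

```text
time: 42.7
tcp_pos: [0.5413, -0.1774, 0.1824]
eef_rot: [-3.14, -0.023, -1.511]
ft_force: [0.6, -0.3, -0.9]
finger_gap: 0.0857
t 42.7 tcp [ 0.5413 -0.1774  0.1824] yaw -86.5 gap 85.7 F [ 0.6 -0.3 -0.9] | need xyz [-40.1  -2.   31.5] turn -1.5
[280.0385 238.3026]
red [278.5946 201.5135] [277 196   4  12  37] [ 0.5446 -0.1758  0.028 ]
```

View pics/w7.png

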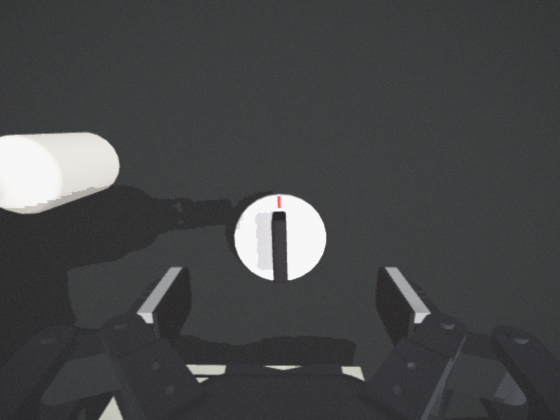

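```bash
python3 -m inch '0 -20 0 10 -1.5;0 -20 -1 25 0;0 0 0 25 0;0 0 0 25 0;0 0 0 25 0;0 0 0 15 0;0 0 0 10 0;0 0 0 0 0;0 0 0 0 0';python3 go.py 0.541 -0.138 0.032 -85
```

```text
time: 43.65
tcp_pos: [0.538, -0.1393, 0.0493]
eef_rot: [-3.127, -0.025, -1.49]
ft_force: [-0.6, -0.0, -0.1]
finger_gap: 0.0854
t 43.6 tcp [ 0.538  -0.1393  0.0493] yaw -85.3 gap 85.4 F [-0.6 -0.  -0.1] | need xyz [-1.5 -2.9 17.3] turn -0.3
```

```bash
python3 -m inch '0 -1 -3 10 0;0 0 0 6 0;0 0 0 2 0;0 0 0 0 0';python3 go.py 0.541 -0.138 0.032 -85
```

```text
time: 44.05
tcp_pos: [0.5584, -0.1366, 0.0499]
eef_rot: [-3.083, -0.031, -1.483]
ft_force: [-0.3, -0.8, 0.2]
finger_gap: 0.0854
t 44.0 tcp [ 0.5584 -0.1366  0.0499] yaw -85.0 gap 85.4 F [-0.3 -0.8  0.2] | need xyz [-0.7 18.5 16.8] turn 0.0
```

```bash
python3 -c "
from h import *
p,R,o=pose();print(o['joint_positions'].round(3),o['tau'].round(2),o['ft_force'])"; python3 -m inch '0 0 5 0 0;0 0 0 0 0'; python3 -c "
from h import *
p,R,o=pose();print(o['joint_positions'].round(3),o['tau'].round(2),o['ft_force'])"
```

```text
[ 0.051  0.382 -0.213  0.036 -0.917  0.017] [ 1.600e-01 -4.276e+01  2.074e+01  4.680e+00  2.900e-01  1.000e-02] [-0.25888171 -0.79629738  0.18587446]
time: 44.25
tcp_pos: [0.5519, -0.1372, 0.0487]
eef_rot: [-3.085, -0.031, -1.484]
ft_force: [-1.2, 0.0, -0.7]
finger_gap: 0.0853
[ 0.05   0.374 -0.229  0.036 -0.911  0.017] [  0.13 -42.14  20.3    4.58   0.22   0.  ] [-1.16413578  0.0483557  -0.66927261]
```

Run:
```python
from m import *
s=snap("wrist"); t=snap("side"); np.savez("pics/w8.npz",**s)
a=s["img"][180:420,100:460]; b=cv2.resize(t["img"][180:290,220:380],None,fx=2.2,fy=2.2,interpolation=cv2.INTER_CUBIC)
h=max(a.shape[0],b.shape[0]); c=np.zeros((h,a.shape[1]+b.shape[1],3),np.uint8); c[:a.shape[0],:a.shape[1]]=a; c[:b.shape[0],a.shape[1]:]=b
cv2.imwrite("pics/c8.png",c[:,:,::-1])
print(proj(s,[.541,-.138,.028]),proj(t,[.541,-.138,.028]))
```

```text
[302.22658191 255.71521797] [297.45427931 231.75110473]
```

View pics/c8.png

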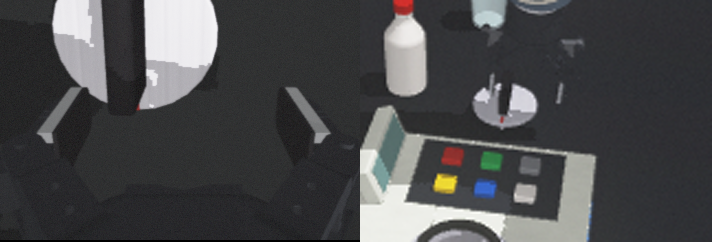

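The cap has shifted to about (235,210) in the full wrist frame, roughly 2 cm towards +x and a bit towards −y. It is still standing. I'll go up and measure again.

```bash
python3 -m inch '0 0 0 -20 0;0 0 0 -30 0;0 0 0 -40 0;0 20 0 -40 0;0 20 0 0 0;0 0 0 0 0;0 0 0 0 0'
cat >> m.py <<'E'
def cap(s):
    g=cv2.GaussianBlur(s["img"].max(2),(5,5),0); cs=cv2.findContours((g>150).astype(np.uint8),0,2)[0]
    for c in cs:
        (u,v),r=cv2.minEnclosingCircle(c)
        if cv2.contourArea(c)>1500: 
            d=ray(s,(u+r,v),.028)-ray(s,(u-r,v),.028); print("flange",np.round((u,v,r),1),ray(s,(u,v),.028).round(4),"diam",np.linalg.norm(d).round(4))
    for c,st in blobs(s,(0,70,50),(10,255,255),12): print("red",c.round(1),st,ray(s,c,.028).round(4))
E
python3 - <<'E'
from m import *
s=snap("wrist"); save(s,"w9"); cap(s)
E
```

```text
time: 45.05
tcp_pos: [0.5454, -0.1757, 0.1805]
eef_rot: [-3.096, -0.031, -1.485]
ft_force: [-0.6, -0.4, -0.1]
finger_gap: 0.0857
flange [251.8 213.9  46.9] [ 0.5806 -0.1599  0.028 ] diam 0.0925
flange [ 64.7 165.   69. ] [ 0.7647 -0.1906  0.028 ] diam 0.1381
red [  1.2 178.9] [  0 168   4  24  73] [ 0.8306 -0.1707  0.028 ]
red [250.1 176.2] [249 171   3  12  33] [ 0.5845 -0.1969  0.028 ]
```

View pics/w9.png

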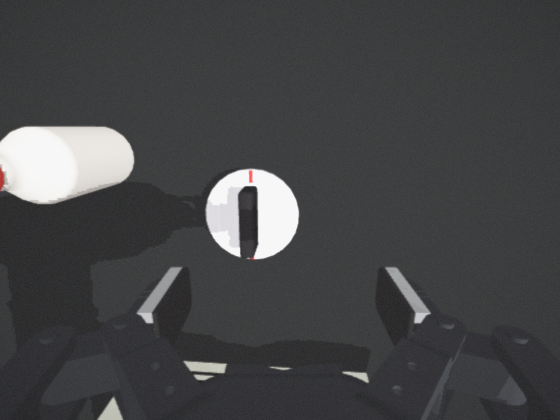

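```bash
for i in 1 2 3 4 5 6; do python3 -m inch '0 0 0 -50 0;0 0 0 0 0;0 0 0 0 0;0 0 0 10 0;0 0 0 10 0;0 0 0 10 0;0 0 0 10 0;0 0 0 10 0;0 0 0 0 0;0 0 0 0 0'|grep -E 'eef'; done; python3 -m inch '0 0 -20 0 0;0 0 -20 0 0;0 0 0 0 0;0 0 0 0 0'; python3 go.py 0.5806 -0.1599 0.032 -84
python3 - <<'E'
from m import *
s=snap("wrist"); cap(s)
E
```

```text
eef_rot: [-3.115, -0.027, -1.482]
eef_rot: [-3.12, -0.027, -1.482]
eef_rot: [-3.126, -0.027, -1.482]
eef_rot: [-3.131, -0.027, -1.482]
eef_rot: [-3.137, -0.027, -1.482]
eef_rot: [3.141, -0.027, -1.482]
time: 51.5
tcp_pos: [0.5718, -0.1712, 0.1402]
eef_rot: [-3.141, -0.028, -1.482]
ft_force: [0.3, 0.5, -0.5]
finger_gap: 0.0853
t 51.5 tcp [ 0.5718 -0.1712  0.1402] yaw -84.9 gap 85.3 F [ 0.3  0.5 -0.5] | need xyz [-13.4  -9.6 107.9] turn -0.9
flange [270.  222.5  53.7] [ 0.5809 -0.1613  0.028 ] diam 0.0912
flange [ 56.7 167.5  72.7] [ 0.7568 -0.1922  0.028 ] diam 0.1181
red [269.5 180.6] [268 174   4  14  55] [ 0.5841 -0.197   0.028 ]
```

```bash
python3 -m inch '0 -10 -9 20 -0.9;0 -2 0 20 0;0 0 0 20 0;0 0 0 20 0;0 0 0 10 0;0 0 0 0 0;0 0 0 0 0';python3 go.py 0.581 -0.1605 0.032 -84
```

```text
time: 52.25
tcp_pos: [0.5796, -0.1616, 0.0514]
eef_rot: [-3.135, -0.03, -1.466]
ft_force: [0.5, 0.9, 0.6]
finger_gap: 0.0852
t 52.2 tcp [ 0.5796 -0.1616  0.0514] yaw -84.0 gap 85.2 F [0.5 0.9 0.6] | need xyz [-1.5 -1.4 19.4] turn 0.0
```

```bash
python3 -m inch '0 -1 -1 10 0;0 0 0 6 0;0 0 0 3 0;0 0 0 0 0';python3 go.py 0.581 -0.1605 0.032 -84
```

```text
time: 52.65
tcp_pos: [0.5824, -0.1612, 0.0335]
eef_rot: [-3.13, -0.03, -1.466]
ft_force: [0.9, 0.0, -0.4]
finger_gap: 0.0853
t 52.6 tcp [ 0.5824 -0.1612  0.0335] yaw -84.0 gap 85.3 F [ 0.9  0.  -0.4] | need xyz [-0.9  1.3  1.5] turn 0.0
```

```bash
python3 -m inch '0 -1 1 0 0;150 0 0 0 0;255 0 0 0 0;255 0 0 0 0;255 0 0 0 0;255 0 0 0 0;255 0 0 0 0;255 0 0 0 0;255 0 0 0 0;255 0 0 0 0' 70;python3 go.py 0.581 -0.1605 0.032 -84
```

```text
time: 53.65
tcp_pos: [0.582, -0.1603, 0.0345]
eef_rot: [-3.128, -0.031, -1.465]
ft_force: [0.3, -0.3, 0.0]
finger_gap: 0.0129
t 53.6 tcp [ 0.582  -0.1603  0.0345] yaw -84.0 gap 12.9 F [ 0.3 -0.3  0. ] | need xyz [0.  1.  2.5] turn 0.0
```

```bash
python3 -m inch '255 0 0 -15 0;255 0 0 -25 0;255 0 0 -40 0;255 0 0 -40 0;255 0 0 -40 0;255 0 0 -40 0;255 0 0 -20 0;255 0 0 0 0;255 0 0 0 0';python3 go.py 0.5565 0.2275 0.25 -102.1
```

```text
time: 54.55
tcp_pos: [0.5737, -0.1523, 0.2536]
eef_rot: [3.138, -0.023, -1.468]
ft_force: [0.3, -0.1, -3.2]
finger_gap: 0.0127
t 54.5 tcp [ 0.5737 -0.1523  0.2536] yaw -84.1 gap 12.7 F [ 0.3 -0.1 -3.2] | need xyz [-379.5  -22.    -5.2] turn 18.0
```

```bash
python3 -m inch '255 -38 -2 0 0;255 -38 -2 0 0;255 -38 -2 0 0;255 -38 -2 0 0;255 -38 -2 0 0;255 -38 -2 0 0;255 -38 -2 0 0;255 -38 -2 0 0;255 -38 -2 0 0;255 -30 -2 0 6;255 0 0 0 6;255 0 0 0 6'; python3 -m inch '255 0 0 0 0;255 0 0 0 0'; python3 go.py 0.5565 0.2275 0.19 -102.1
```

```text
time: 55.75
tcp_pos: [0.5422, 0.2322, 0.2105]
eef_rot: [3.099, -0.047, -1.795]
ft_force: [0.2, -0.6, -2.5]
finger_gap: 0.0133
time: 55.95
tcp_pos: [0.5403, 0.232, 0.2058]
eef_rot: [3.093, -0.052, -1.792]
ft_force: [-0.1, -0.8, -2.9]
finger_gap: 0.0131
t 56.0 tcp [0.5403 0.232  0.2058] yaw -102.7 gap 13.1 F [-0.1 -0.8 -2.9] | need xyz [ -0.  -17.5  15. ] turn -0.6
```

```bash
python3 -m inch '255 0 -20 -4 -0.6;255 0 -4 -3 0';python3 go.py 0.5575 0.2275 0.19 -102.1
```

```text
time: 56.15
tcp_pos: [0.5632, 0.226, 0.2094]
eef_rot: [3.088, -0.054, -1.776]
ft_force: [0.7, -0.2, -3.3]
finger_gap: 0.0131
t 56.1 tcp [0.5632 0.226  0.2094] yaw -101.8 gap 13.1 F [ 0.7 -0.2 -3.3] | need xyz [-1.3  4.8 19.6] turn 0.3
```

```bash
python3 -m inch '255 -1 3 14 0;255 0 1 14 0';python3 go.py 0.5575 0.2275 0.16 -102.1
python3 - <<'E'
from m import *
a=snap("side"); s=snap("wrist"); np.savez("pics/w10.npz",**s)
x=s["img"][130:400,130:430]; b=cv2.resize(a["img"][230:340,200:330],None,fx=2.4,fy=2.4,interpolation=cv2.INTER_CUBIC)
c=np.zeros((270,620,3),np.uint8); c[:,:300]=x; c[:264,300:612]=b; cv2.imwrite("pics/c10.png",c[:,:,::-1])
E
```

```text
time: 56.35
tcp_pos: [0.5593, 0.226, 0.1819]
eef_rot: [3.09, -0.052, -1.774]
ft_force: [-0.5, 0.1, -2.8]
finger_gap: 0.0132
t 56.4 tcp [0.5593 0.226  0.1819] yaw -101.7 gap 13.2 F [-0.5  0.1 -2.8] | need xyz [-2.2  0.9 21.9] turn 0.4
```

View pics/c10.png

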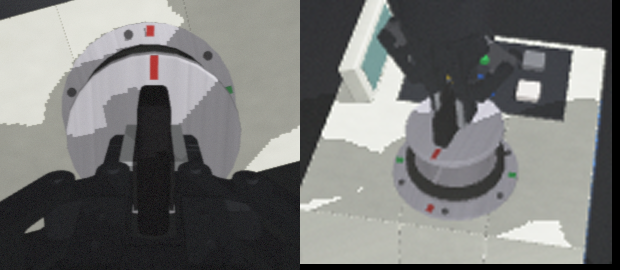

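The cap sits above the mouth with its red mark in line with the slot mark (wrist crop (153,67) over (150,31)). Lowering it onto the ring.

```bash
python3 -m inch '255 -2 1 11 0.4;255 0 1 9 0';python3 go.py 0.5575 0.2275 0.1515 -102.1
```

```text
time: 56.65
tcp_pos: [0.5561, 0.227, 0.1611]
eef_rot: [3.09, -0.053, -1.781]
ft_force: [-1.1, 0.4, -3.1]
finger_gap: 0.0127
t 56.6 tcp [0.5561 0.227  0.1611] yaw -102.1 gap 12.7 F [-1.1  0.4 -3.1] | need xyz [-1.3 -1.8  9.5] turn 0.0
```

```bash
python3 -m inch '255 -1 -1 5 0;255 0 0 4 0;255 0 0 1 0';python3 go.py 0.5575 0.2275 0.1515 -102.1
```

```text
time: 56.95
tcp_pos: [0.5566, 0.2275, 0.1509]
eef_rot: [3.091, -0.053, -1.78]
ft_force: [-3.1, 0.2, 4.1]
finger_gap: 0.0127
t 57.0 tcp [0.5566 0.2275 0.1509] yaw -102.0 gap 12.7 F [-3.1  0.2  4.1] | need xyz [-0.2 -0.8 -0.7] turn 0.1
```

```bash
python3 -m inch '200 0 0 0 0;100 0 0 0 0;100 0 0 0 0;60 0 0 -10 0;0 0 0 -30 0;0 0 0 -40 0;0 30 0 -20 0;0 30 0 0 0;0 0 0 0 0;0 0 0 0 0';python3 go.py 0.5575 0.2275 0.1515 -102.1
python3 - <<'E'
from m import *
a=snap("side"); s=snap("wrist"); np.savez("pics/w11.npz",**s)
x=s["img"][80:380,130:430]; b=cv2.resize(a["img"][230:340,200:330],None,fx=2.4,fy=2.4,interpolation=cv2.INTER_CUBIC)
c=np.zeros((300,620,3),np.uint8); c[:,:300]=x; c[:264,300:612]=b; cv2.imwrite("pics/c11.png",c[:,:,::-1])
for c,st in blobs(s,(0,70,50),(10,255,255),12): print("red",c.round(1),st,ray(s,c,.145).round(4))
E
```

```text
time: 57.95
tcp_pos: [0.5522, 0.1716, 0.2647]
eef_rot: [3.099, -0.05, -1.78]
ft_force: [-0.1, -0.4, -0.4]
finger_gap: 0.0854
t 58.0 tcp [0.5522 0.1716 0.2647] yaw -102.0 gap 85.4 F [-0.1 -0.4 -0.4] | need xyz [-61.4   1.8 110.5] turn 0.1
red [193.9 107.1] [177  91  35  34 843] [0.5969 0.0726 0.145 ]
red [283.6 210.3] [282 207   5   8  29] [0.5451 0.1704 0.145 ]
red [285.4 234.2] [284 228   4  13  48] [0.5481 0.1919 0.145 ]
red [130.8 286.8] [126 272  15  34 249] [0.6943 0.2095 0.145 ]
```

View pics/c11.png

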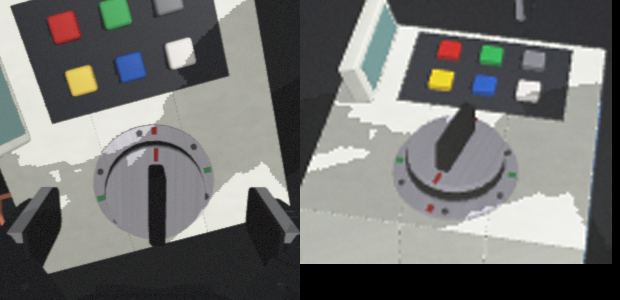

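```bash
for i in 1 2 3; do python3 -m inch '0 0 0 50 0;0 0 0 0 0;0 0 0 0 0;0 0 0 -10 0;0 0 0 -10 0;0 0 0 -10 0;0 0 0 -10 0;0 0 0 -10 0;0 0 0 0 0;0 0 0 0 0'|grep -E 'eef|pos'; done
```

```text
tcp_pos: [0.5607, 0.1785, 0.2841]
eef_rot: [3.122, -0.034, -1.776]
tcp_pos: [0.5699, 0.1823, 0.3103]
eef_rot: [-3.129, -0.011, -1.777]
tcp_pos: [0.5785, 0.186, 0.336]
eef_rot: [-3.098, 0.013, -1.777]
```

```bash
python3 -m inch '0 0 0 10 0;0 0 0 10 0;0 0 0 10 0;0 0 0 10 0;0 0 0 10 0;0 0 0 0 0;0 0 0 0 0'|grep -E 'eef|pos';python3 -m inch '0 0 0 10 0;0 0 0 10 0;0 0 0 10 0;0 0 0 10 0;0 0 0 10 0;0 0 0 0 0;0 0 0 0 0'|grep -E 'eef|pos'; for i in 1 2 3; do python3 -m inch '0 0 0 -50 0;0 0 0 0 0;0 0 0 0 0;0 0 0 10 0;0 0 0 10 0;0 0 0 10 0;0 0 0 10 0;0 0 0 10 0;0 0 0 0 0;0 0 0 0 0'|grep -E 'eef|pos'; done
```

```text
tcp_pos: [0.5803, 0.1861, 0.2796]
eef_rot: [-3.101, 0.011, -1.778]
tcp_pos: [0.5825, 0.1862, 0.225]
eef_rot: [-3.102, 0.011, -1.778]
tcp_pos: [0.5804, 0.1844, 0.2183]
eef_rot: [-3.107, 0.005, -1.778]
tcp_pos: [0.5781, 0.1826, 0.2112]
eef_rot: [-3.112, -0.001, -1.778]
tcp_pos: [0.5758, 0.1807, 0.2043]
eef_rot: [-3.118, -0.007, -1.778]
```

```bash
python3 -m inch '0 0 0 -50 0;0 0 0 0 0;0 0 0 0 0;0 0 0 10 0;0 0 0 10 0;0 0 0 10 0;0 0 0 10 0;0 0 0 10 0;0 -20 8 0 0;0 -25 7 0 0;0 0 0 0 0;0 0 0 0 0'; python3 go.py 0.5565 0.2275 0.1515 -102.4
```

```text
time: 66.65
tcp_pos: [0.5674, 0.2264, 0.1932]
eef_rot: [-3.126, -0.016, -1.779]
ft_force: [-0.6, -0.5, 0.8]
finger_gap: 0.0853
t 66.7 tcp [0.5674 0.2264 0.1932] yaw -101.9 gap 85.3 F [-0.6 -0.5  0.8] | need xyz [ 0.5 11.5 41.5] turn 0.5
```

```bash
python3 -m inch '0 0 11 15 0.5;0 0 0 12 0;0 0 0 8 0;0 0 0 4 0;0 0 0 0 0'; python3 go.py 0.5565 0.2275 0.1515 -102.4
```

```text
time: 67.15
tcp_pos: [0.5579, 0.2256, 0.1513]
eef_rot: [-3.125, -0.017, -1.789]
ft_force: [0.3, -0.2, -0.1]
finger_gap: 0.0854
t 67.2 tcp [0.5579 0.2256 0.1513] yaw -102.5 gap 85.4 F [ 0.3 -0.2 -0.1] | need xyz [-1.6  1.8 -0.2] turn -0.1
```

```bash
python3 -m inch '0 -1.5 1.5 0 0;150 0 0 0 0;255 0 0 0 0;255 0 0 0 0;255 0 0 0 0;255 0 0 0 0;255 0 0 0 0;255 0 0 0 0' 70; python3 go.py 0.5565 0.2275 0.1515 -102.4
```

```text
time: 67.95
tcp_pos: [0.5581, 0.2276, 0.1533]
eef_rot: [-3.123, -0.015, -1.79]
ft_force: [-0.2, 0.5, 0.1]
finger_gap: 0.0129
t 68.0 tcp [0.5581 0.2276 0.1533] yaw -102.5 gap 12.9 F [-0.2  0.5  0.1] | need xyz [0.5 1.5 1.8] turn -0.1
```

```bash
python3 -m inch '255 0 0 3 0;255 0 0 3 0'; python3 -m inch '255 0 0 3 0;255 0 0 3 0'
```

```text
time: 68.15
tcp_pos: [0.5582, 0.2276, 0.1482]
eef_rot: [-3.122, -0.014, -1.789]
ft_force: [-3.0, -0.4, 6.3]
finger_gap: 0.0128
time: 68.35
tcp_pos: [0.5584, 0.2276, 0.1454]
eef_rot: [-3.12, -0.013, -1.789]
ft_force: [-9.9, -0.2, 22.5]
finger_gap: 0.0128
```

```bash
python3 -m inch '255 0 0 1 8;255 0 0 1.5 8'; python3 -m inch '255 0 0 1.5 8;255 0 0 1.5 8'
```

```text
time: 68.55
tcp_pos: [0.5594, 0.2264, 0.1468]
eef_rot: [-3.112, -0.006, -2.073]
ft_force: [-1.9, -3.2, 9.6]
finger_gap: 0.0126
time: 68.75
tcp_pos: [0.56, 0.2258, 0.1469]
eef_rot: [-3.11, 0.005, -2.363]
ft_force: [-5.3, 3.0, 9.4]
finger_gap: 0.0127
```

```bash
python3 -m inch '255 0 0 2 8;255 0 0 2 8;255 0 0 2 8'; python3 go.py 0.5565 0.2275 0.1515 -177.1; python3 -m inch '255 0 0 2 8'; python3 go.py 0.5565 0.2275 0.1515 -177.1
```

```text
time: 69.05
tcp_pos: [0.5596, 0.2272, 0.1464]
eef_rot: [-3.117, 0.023, -2.795]
ft_force: [-5.7, 0.4, 13.9]
finger_gap: 0.013
t 69.0 tcp [0.5596 0.2272 0.1464] yaw -160.1 gap 13.0 F [-5.7  0.4 13.9] | need xyz [ 2.7  1.2 -5.2] turn 17.0
time: 69.15
tcp_pos: [0.5592, 0.2276, 0.1461]
eef_rot: [-3.121, 0.027, -2.939]
ft_force: [-7.5, -0.2, 12.3]
finger_gap: 0.013
t 69.2 tcp [0.5592 0.2276 0.1461] yaw -168.4 gap 13.0 F [-7.5 -0.2 12.3] | need xyz [ 2.5  0.3 -5.4] turn 8.7
```

```bash
python3 -m inch '255 0 0 1.5 8;255 0 0 1.5 4'; python3 go.py 0.5565 0.2275 0.1515 -177.1; python3 -c "
from h import *
print(pose()[2]['torque'])"; python3 -m inch '255 0 0 1.5 4'; python3 go.py 0.5565 0.2275 0.1515 -177.1;python3 -c "
from h import *
print(pose()[2]['torque'])"
```

```text
time: 69.35
tcp_pos: [0.5586, 0.2289, 0.1463]
eef_rot: [-3.13, 0.033, 3.127]
ft_force: [-3.2, 4.5, 8.5]
finger_gap: 0.0127
t 69.3 tcp [0.5586 0.2289 0.1463] yaw 179.2 gap 12.7 F [-3.2  4.5  8.5] | need xyz [ 1.9 -1.5 -5.3] turn -3.7
[1.93776701 1.87965452 0.9812329 ]
time: 69.45
tcp_pos: [0.5587, 0.2299, 0.1464]
eef_rot: [-3.134, 0.035, 3.058]
ft_force: [-3.5, 1.0, 9.5]
finger_gap: 0.013
t 69.5 tcp [0.5587 0.2299 0.1464] yaw 175.2 gap 13.0 F [-3.5  1.   9.5] | need xyz [ 1.8 -2.7 -5.2] turn -7.7
[0.20119952 2.01471183 1.88392852]
```

```bash
python3 -m inch '255 0 0 -2 0;255 0 0 -2 0;255 0 0 -1 0'; python3 -c "
from h import *
print(pose()[2]['torque'])"; python3 -m inch '200 0 0 0 0;100 0 0 0 0;100 0 0 0 0;60 0 0 -15 0;0 0 0 -30 0;0 0 0 -40 0;0 30 0 -10 0;0 0 0 0 0;0 0 0 0 0'
python3 - <<'E'
from m import *
s=snap("wrist"); np.savez("pics/w12.npz",**s); a=snap("side")
x=s["img"][60:420,100:500]; b=cv2.resize(a["img"][230:340,200:330],None,fx=2.9,fy=2.9,interpolation=cv2.INTER_CUBIC)
c=np.zeros((360,790,3),np.uint8); c[:,:400]=x; c[:319,400:777]=b; cv2.imwrite("pics/c12.png",c[:,:,::-1])
for nm,lo,hi in (("red",(0,70,50),(10,255,255)),("green",(55,90,60),(85,255,255))):
    for c,st in blobs(s,lo,hi,12): print(nm,c.round(1),st,ray(s,c,.117).round(4),ray(s,c,.142).round(4))
E
```

```text
time: 69.75
tcp_pos: [0.5584, 0.2304, 0.1467]
eef_rot: [-3.131, 0.033, 3.066]
ft_force: [2.0, 0.3, -0.5]
finger_gap: 0.0128
[0.22192471 0.02031986 1.33767047]
time: 70.65
tcp_pos: [0.5244, 0.233, 0.2444]
eef_rot: [-3.132, 0.032, 3.061]
ft_force: [-0.1, -0.0, -0.2]
finger_gap: 0.0852
red [281.  205.8] [279 199   5  14  56] [0.5288 0.2292 0.117 ] [0.5209 0.2303 0.142 ]
red [224.1 228.8] [221 226   7   6  34] [0.5466 0.1757 0.117 ] [0.5371 0.1818 0.142 ]
red [343.3 243.7] [340 241   8   6  32] [0.5697 0.2835 0.117 ] [0.558  0.2795 0.142 ]
red [122.8 290.7] [107 278  32  27 649] [0.6037 0.0673 0.117 ] [0.5889 0.0835 0.142 ]
red [529.2 326.3] [514 323  29   8 151] [0.6751 0.4682 0.117 ] [0.6536 0.4469 0.142 ]
red [482.8 331. ] [469 328  25   7 119] [0.6775 0.4226 0.117 ] [0.6558 0.4056 0.142 ]
red [379.7 342.1] [368 339  25   8 138] [0.6838 0.3187 0.117 ] [0.6615 0.3114 0.142 ]
green [275.9 177.4] [274 174   5   8  37] [0.5028 0.227  0.117 ] [0.4974 0.2283 0.142 ]
green [108.5 247.6] [ 92 234  34  28 756] [0.557  0.0652 0.117 ] [0.5466 0.0816 0.142 ]
```

View pics/c12.png

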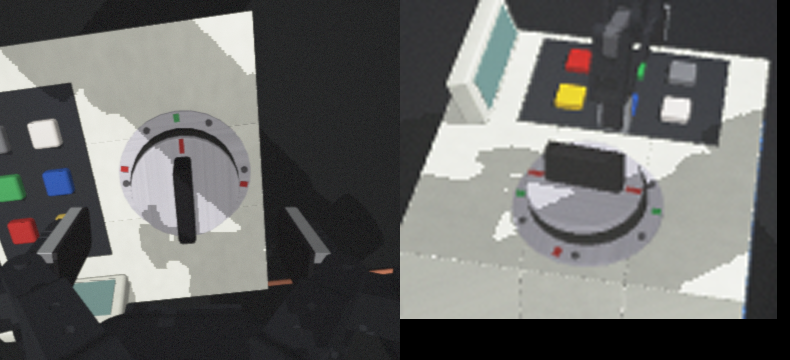

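Run:
```python
from m import *
a=snap("side")
for c,st in blobs(a,(0,70,50),(10,255,255),4):
    if 230<c[0]<310 and 240<c[1]<330: print("side red",c,st,[ray(a,c,z).round(4) for z in (.117,.139,.142)])
s=dict(np.load("pics/w12.npz")); print("wrist 139",ray(s,(281,205.8),.139),"pred centre",proj(s,[.557,.2285,.142]))
```

```text
side red [260.93846154 250.55384615] [257 247   9   8  65] [array([0.606 , 0.0679, 0.117 ]), array([0.6   , 0.0917, 0.139 ]), array([0.5992, 0.0949, 0.142 ])]
side red [246.75 289.25] [244 289   6   2   8] [array([0.6061, 0.2076, 0.117 ]), array([0.6002, 0.2273, 0.139 ]), array([0.5993, 0.23  , 0.142 ])]
side red [280.42857143 295.28571429] [278 295   5   2   7] [array([0.5249, 0.2084, 0.117 ]), array([0.5213, 0.2281, 0.139 ]), array([0.5208, 0.2308, 0.142 ])]
side red [253.83333333 316.16666667] [253 315   3   3   6] [array([0.5698, 0.2815, 0.117 ]), array([0.5649, 0.299 , 0.139 ]), array([0.5642, 0.3014, 0.142 ])]
wrist 139 [0.52184802 0.23014639 0.139     ] pred centre [282.45576549 246.77273007]
```

```bash
python3 -m inch '255 -17 2 10 0;255 -17 2 10 0;255 0 0 10 0;255 0 0 8 0;255 0 0 8 0;255 0 0 0 0;255 0 0 0 0' 30; python3 go.py 0.558 0.2295 0.178 175.4
```

```text
time: 71.5
tcp_pos: [0.5599, 0.2318, 0.1915]
eef_rot: [-3.126, 0.024, 3.059]
ft_force: [0.3, 0.0, 0.8]
finger_gap: -0.0001
t 71.5 tcp [0.5599 0.2318 0.1915] yaw 175.3 gap -0.1 F [0.3 0.  0.8] | need xyz [ 2.1 -2.3 13.5] turn -0.1
```

```bash
python3 -m inch '255 2 -2 6 0;255 0 0 4 0;255 0 0 0 0'|grep -E "pos|force"; for i in 1 2; do python3 -m inch '255 0 0 1.5 0'|grep -E "pos|force";done
```

```text
tcp_pos: [0.5577, 0.2301, 0.1821]
ft_force: [-0.5, 0.1, 1.0]
tcp_pos: [0.5579, 0.2301, 0.181]
ft_force: [0.3, 1.1, 0.1]
tcp_pos: [0.558, 0.2301, 0.1796]
ft_force: [0.6, 0.5, 0.6]
```

```bash
for i in 1 2 3 4; do python3 -m inch '255 0 0 1.2 0'|grep -E "pos|force";done
```

```text
tcp_pos: [0.5581, 0.2302, 0.1784]
ft_force: [1.0, 0.2, -0.2]
tcp_pos: [0.5582, 0.2302, 0.1771]
ft_force: [0.3, -0.1, 0.1]
tcp_pos: [0.5583, 0.2302, 0.1765]
ft_force: [-3.7, -0.6, 6.9]
tcp_pos: [0.5583, 0.2302, 0.1764]
ft_force: [-4.6, -1.4, 8.3]
```

The finger probe touched the bar top at z = 0.1766. The expected height is 0.176 when locked, 0.173 unlocked and 0.179 free on the ring, so the cap is locked home. Keys next.

```bash
python3 -m inch '255 0 0 -20 0;255 0 0 -10 0;255 10 -30 0 0;255 10 -30 0 0;255 10 -30 0 0;255 10 -30 0 0;255 0 0 15 0;255 0 0 15 0;255 0 0 0 0'; python3 go.py 0.509 0.112 0.135 175.4
python3 - <<'E'
from m import *
s=snap("wrist")
for nm,lo,hi in (("yel",(18,120,60),(35,255,255)),("blue",(105,120,60),(125,255,255)),("green",(55,90,60),(85,255,255))):
    for c,st in blobs(s,lo,hi,150): print(nm,c.round(1),st,ray(s,c,.125).round(4))
save(s,"w13")
E
```

```text
time: 73.3
tcp_pos: [0.5067, 0.1103, 0.1767]
eef_rot: [-3.131, 0.03, 3.06]
ft_force: [0.3, -0.6, 0.1]
finger_gap: -0.0002
t 73.3 tcp [0.5067 0.1103 0.1767] yaw 175.3 gap -0.2 F [ 0.3 -0.6  0.1] | need xyz [-0.9  2.4 41.7] turn -0.1
blue [349.9 101.5] [190  81 306  44 712] [0.428  0.1542 0.125 ]
green [229.9 293.8] [212 281  36  30 802] [0.549  0.0684 0.125 ]
```

```bash
python3 -m inch '255 -1 2 20 0;255 0 0 15 0;255 0 0 5 0;255 0 0 0 0'; python3 go.py 0.509 0.112 0.119 175.4;  for i in 1 2 3 4; do python3 -m inch '255 0 0 3 0'|grep -E "pos|force";done
```

```text
time: 73.75
tcp_pos: [0.5125, 0.1135, 0.1403]
eef_rot: [-3.133, 0.037, 3.062]
ft_force: [0.1, 0.4, 0.6]
finger_gap: 0.0002
t 73.8 tcp [0.5125 0.1135 0.1403] yaw 175.4 gap 0.2 F [0.1 0.4 0.6] | need xyz [ 4.2 -1.6 21.2] turn 0.0
tcp_pos: [0.5134, 0.1138, 0.1385]
ft_force: [-0.3, 0.3, 0.8]
tcp_pos: [0.514, 0.1141, 0.1361]
ft_force: [1.4, 1.0, 0.7]
tcp_pos: [0.5145, 0.1142, 0.1334]
ft_force: [-0.1, 0.6, -0.6]
tcp_pos: [0.5148, 0.1143, 0.1306]
ft_force: [1.0, -0.3, 0.1]
```

```bash
python3 -m inch '255 5.5 -2 1 0;255 0 0 2 0;255 0 0 2 0'|grep -E "pos|force"; for i in 1 2 3; do python3 -m inch '255 0 0 2.5 0'|grep -E "pos|force";done
```

```text
tcp_pos: [0.5088, 0.1125, 0.125]
ft_force: [0.6, 0.6, 0.8]
tcp_pos: [0.5089, 0.1125, 0.1227]
ft_force: [-1.3, 0.7, 2.3]
tcp_pos: [0.5089, 0.1125, 0.1203]
ft_force: [-2.0, 0.8, 4.7]
tcp_pos: [0.5091, 0.1125, 0.1197]
ft_force: [-14.0, 1.6, 27.4]
```

White is fully down (bottomed at 0.1197). Blue next.

```bash
python3 -m inch '255 0 0 -8 0;255 0 0 -12 0;255 -20 2 -5 0;255 -20 2 0 0;255 0 0 0 0'; python3 go.py 0.5545 0.114 0.125 175.4
```

```text
time: 75.25
tcp_pos: [0.5501, 0.114, 0.1498]
eef_rot: [-3.137, 0.046, 3.064]
ft_force: [-0.7, -0.1, -0.1]
finger_gap: -0.0
t 75.2 tcp [0.5501 0.114  0.1498] yaw 175.6 gap -0.0 F [-0.7 -0.1 -0.1] | need xyz [-3.3  0.5 25. ] turn 0.2
```

```bash
python3 -m inch '255 -1 0 12 0;255 0 0 8 0;255 0 0 0 0'; python3 go.py 0.5545 0.114 0.125 175.4
```

```text
time: 75.55
tcp_pos: [0.551, 0.1135, 0.1275]
eef_rot: [-3.137, 0.044, 3.064]
ft_force: [-0.7, 0.2, 0.7]
finger_gap: 0.0004
t 75.5 tcp [0.551  0.1135 0.1275] yaw 175.5 gap 0.4 F [-0.7  0.2  0.7] | need xyz [-3.3  0.8  2.7] turn 0.1
```

```bash
python3 -m inch '255 -3 0.5 0 0;255 0 0 2.5 0'|grep -E "pos|force"; for i in 1 2 3; do python3 -m inch '255 0 0 2.5 0'|grep -E "pos|force";done
```

```text
tcp_pos: [0.5537, 0.1137, 0.1249]
ft_force: [0.8, -0.1, 1.5]
tcp_pos: [0.5539, 0.1137, 0.1226]
ft_force: [-2.1, -0.1, 2.9]
tcp_pos: [0.5539, 0.1137, 0.1204]
ft_force: [-2.3, -0.1, 3.1]
tcp_pos: [0.554, 0.1137, 0.1198]
ft_force: [-12.0, 1.5, 22.5]
```

Blue is fully down. Yellow next.

```bash
python3 -m inch '255 0 0 -8 0;255 0 0 -12 0;255 -22 2 -5 0;255 -22 2 0 0;255 0 0 0 0'|grep force; python3 go.py 0.5995 0.116 0.125 175.4;python3 -m inch '255 0 0 10 0;255 0 0 8 0;255 0 0 0 0'|grep force; python3 go.py 0.5995 0.116 0.125 175.4
```

```text
ft_force: [0.2, 0.2, 0.0]
t 76.5 tcp [0.5985 0.1151 0.151 ] yaw 175.7 gap 0.0 F [0.2 0.2 0. ] | need xyz [ 0.4  1.1 26. ] turn 0.3
ft_force: [0.3, -0.3, -0.2]
t 76.8 tcp [0.5983 0.1149 0.131 ] yaw 175.6 gap -0.0 F [ 0.3 -0.3 -0.2] | need xyz [-0.8  1.2  6.1] turn 0.2
```

```bash
python3 -m inch '255 -1 1 3 0;255 0 0 2.5 0'|grep -E "pos|force"; for i in 1 2 3 4; do python3 -m inch '255 0 0 2.3 0'|grep -E "pos|force";done
```

```text
tcp_pos: [0.5989, 0.1157, 0.1251]
ft_force: [-0.1, 0.3, 1.0]
tcp_pos: [0.5989, 0.1158, 0.1229]
ft_force: [-1.0, 0.1, 2.8]
tcp_pos: [0.5989, 0.1158, 0.1209]
ft_force: [-1.1, 0.6, 2.9]
tcp_pos: [0.599, 0.1158, 0.12]
ft_force: [-9.1, 1.5, 16.9]
tcp_pos: [0.599, 0.1157, 0.12]
ft_force: [-9.4, 0.3, 18.2]
```

Yellow is fully down. Green next.

```bash
python3 -m inch '255 0 0 -8 0;255 0 0 -15 0;255 0 0 -5 0;255 18 -25 0 0;255 18 -25 0 0;255 0 0 0 0'|grep force; python3 go.py 0.557 0.068 0.125 175.4;python3 -m inch '255 0 0 10 0;255 0 0 8 0;255 0 0 0 0'|grep force; python3 go.py 0.557 0.068 0.125 175.4
```

```text
ft_force: [-0.3, 0.4, 0.0]
t 78.0 tcp [0.5576 0.0684 0.1472] yaw 175.8 gap -0.2 F [-0.3  0.4  0. ] | need xyz [ 1.7 -0.4 22.1] turn 0.4
ft_force: [1.1, -0.6, 0.1]
t 78.3 tcp [0.5589 0.0688 0.1268] yaw 175.8 gap 0.3 F [ 1.1 -0.6  0.1] | need xyz [ 1.9 -1.   1.7] turn 0.4
```

```bash
python3 -m inch '255 2 -1 0.5 0'|grep -E "pos|force"; for i in 1 2 3 4; do python3 -m inch '255 0 0 2.3 0'|grep -E "pos|force";done
```

```text
tcp_pos: [0.5571, 0.0683, 0.1255]
ft_force: [-0.4, -1.1, 0.4]
tcp_pos: [0.5573, 0.0684, 0.1231]
ft_force: [-1.5, -0.6, 2.1]
tcp_pos: [0.5573, 0.0684, 0.1208]
ft_force: [-1.4, -0.5, 3.8]
tcp_pos: [0.5574, 0.0684, 0.1199]
ft_force: [-10.9, 1.0, 20.9]
tcp_pos: [0.5574, 0.0684, 0.1199]
ft_force: [-11.5, 0.7, 19.9]
```

Green is fully down. I'll retreat, check the bench and the cap, and hand in.

```bash
python3 -m inch '255 0 0 -8 0;255 0 0 -20 0;255 0 0 -40 0;255 0 0 -40 0;255 30 -30 0 0;255 30 -30 0 0;255 30 -30 0 0;255 30 -30 0 0;255 0 0 0 0;255 0 0 0 0'
python3 - <<'E'
from m import *
a=snap("side"); t=snap("top")
for c,st in blobs(a,(0,70,50),(10,255,255),4):
    if 230<c[0]<310 and 240<c[1]<330: print("side red",c.round(1),ray(a,c,.142).round(4))
r=dict(np.load("pics/t3.npz")); t1=dict(np.load("pics/top.npz"))
# bystanders: image difference with the first frame in their region
for nm,(x0,y0,x1,y1) in dict(bottle=(300,130,336,176),beaker=(384,168,424,206),caliper=(410,200,495,275)).items():
    print(nm,np.abs(t["img"][y0:y1,x0:x1].astype(int)-r["img"][y0:y1,x0:x1]).mean().round(2))
hs=cv2.cvtColor(t["img"],cv2.COLOR_RGB2HSV)
for nm,lo,hi in (("red",(0,150,120),(8,255,255)),("amb",(15,100,100),(35,255,255)),("blue",(95,120,80),(125,255,255))):
    print(nm,[c.round().tolist() for c,st in blobs(t,lo,hi,40)])
E
```

```text
time: 79.85
tcp_pos: [0.4226, -0.0432, 0.2279]
eef_rot: [3.141, 0.061, 3.072]
ft_force: [0.6, 0.3, 0.1]
finger_gap: -0.0002
side red [261.7 250.8] [0.5972 0.0953 0.142 ]
side red [246.4 289.4] [0.6001 0.2305 0.142 ]
side red [280.4 295.3] [0.5208 0.2308 0.142 ]
side red [253.8 316.2] [0.5642 0.3014 0.142 ]
bottle 1.13
beaker 1.21
caliper 0.97
red [[322.0, 145.0], [202.0, 211.0]]
amb [[181.0, 213.0]]
blue [[546.0, 229.0], [182.0, 234.0]]
```

```bash
python3 -c "
from plant import ticket
print(ticket.job_done())"
```

```text
the job is handed in; nothing more can be done
None
```

The density run is started and handed in at about 80 s on the robot's clock. The hand-in reports no verdict.

**Buttons:** I found three (red, amber, light blue) and no cream one. All three lay on the well floor in the wrist picture before the cap went on.

**Cap:** I set it on the sealing ring with its pins in the slots. I then re-gripped it, pushed down and turned it clockwise until the torque rose at the stop, then let go.

**Keys:** White, blue, yellow and green were pressed in that order. Each bottomed at about 5 mm down (z about 0.120) with 17–27 N. Grey and red were not pressed.

**Checks:**
- **Cap height:** a light fingertip touch found the top of the grip bar at z = 0.1766. It should be 0.176 when locked, 0.173 if not in the notches and 0.179 if only on the ring, so I take it as locked home. The cap's marks had not moved after the key presses.
- **Cap angle:** pictures put the bar about 3–5° past the nominal home line. I took this as play up to the stop plus camera error and did not settle it further. While I eased up before letting go, the tool rose only 0.3 mm, which did not show the lift. The lock therefore rests mainly on the height check.
- **Bystanders:** the image regions around the beaker, bottle and caliper are unchanged, comparing the last picture with one taken before the cap was handled. No buttons remain on the bench.

**Departure:** the cap shifted about 4 cm during my first approach to it. I think it was the expected knock, though my fingers were close, so I can't rule out a touch. I located it again before gripping it.

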